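# Gather the cedar moth balls from the closet shelf

## Robot

A 6-joint arm with a two-finger parallel gripper is mounted at the origin on the work surface. World frame = base frame: x ahead of the robot, y to its left, z up, the work surface at z = 0. Lengths are in mm, angles in degrees, forces in N, time in s.
With the tool pointing down it reaches from about 325 to 850 mm from the base axis. Payload 15.5 kg.
Tool frame: the origin (TCP) lies at the very end of the fingers, on their centre line; the grasp point (between the pads) lies grip_depth behind it (grip_depth is the distance from the TCP to the grasp point, in mm); z points along the fingers, y is the line along which they close (so a half turn about z gives the same grasp; the last joint's range is limited). The gripper opens to 91 mm and grips with 3 to 60 N. Pads are 32 mm wide; open, the fingers measure 118 mm over their backs; the gripper's body (76 mm by 178 mm) begins 60 mm behind the grasp point.
Start: joints at [67.408, 28.281, 77.091, -0, 74.628, -5.472], TCP at [183.979, 597.309, 213.915] pointing down, gripper open.
Joint ranges: [-166.48, 166.48], [-47.26, 123.95], [12.59, 153.08], [-70.14, 250.14], [6.76, 159.57], [-176.63, 176.63]. Speed limits (degrees/s): [108.29, 108.29, 147.25, 172.46, 172.46, 172.46].

## Interface

Orientations are given as [roll, pitch, yaw] about the fixed x, y, z axes, in that order (R = Rz(yaw) Ry(pitch) Rx(roll)).
In Python, from station import * gives the robot as it stands. The module is installed in compiled form; this text tells all that it offers.
- The arm moves only by the shell command python3 -m jog 'ROWS' [FORCE]. ROWS is JSON, a list of rows, each a list of 7 numbers: the shift along the tool's x, y, z normalised to -1 to 1, where 1 is 30 cm, then the turn, a rotation vector about the tool's x, y, z normalised to -1 to 1, where 1 is 45 degrees, then the opening, from -1 (shut) to 1 (fully open), so that 0 is half open. A call has 1 to 20 rows; each row is the pose to reach, as a shift and turn from the pose commanded when the call began, along the tool's axes at that moment; what a row does not reach only later rows make up. A row lasts 1/12 s, in which the tool goes at most 41.7 mm and 7.16 degrees, less where a joint would pass 70% of its speed; a pose out of reach is approached as far as the arm can. A call with a number of a shift or a turn outside -1 to 1 is refused whole. A call with a gripper value outside its range is refused whole. The fingers move at their own pace and stop on an object; FORCE is the grip in N (left out, the last holds). Time passes only in rows, so rows that repeat a pose let the fingers close. It gives the time, the measured TCP pose, the force, the opening and the grip force at its end, in the units of the state.
- get_state(): the state, without advancing time (a new reading comes with each control period).
- read_camera(name): name is "scene" or "top"; returns the picture (400x640x3 uint8, red, green, blue); there is no depth.
- get_calibration(name): a dict with "camera_matrix" (3x3 intrinsics, pixels), "view" (4x4, takes a point from world to camera coordinates). Camera axes: x right, y up, looking along -z (the intrinsics and any distortion apply to the point x, -y, -z); pixel columns grow to the right and rows downward; lengths in mm; the calibration is good to about 2 mm. A picture is of the moment at which its call begins. get_calibration takes no time and is no camera call.
- sign_off(): hands the job in; it is judged then, once.
The state is a dict: "time": time; "qpos": joint angles; "joint_velocities": joint speeds; "effort": joint torques, N m; "tcp_pos": TCP position; "orientation": TCP orientation; "wrist_force": force on the tool from outside, world axes, zero at the start; "moment": the same for the moment, N m; "grip_width": opening from 0.0 (shut) to 1.0 (fully open); "finger_force": force on a finger pad.
Only numpy, scipy, OpenCV 4.12 (cv2) and the standard library are available. Lean on these libraries where they do the work, as an engineer would, in place of code of your own. Each camera call takes 0.05 s, during which the arm holds its last target. There are 200 camera calls.

## Task

Gather all the cedar balls in the green bucket: use the steel scoop to scoop up those lying in the two bays of the wooden bin, and tip in those in the small blue trug, without the gripper ever touching a ball. When every ball is in the bucket, leave the scoop and the trug standing upright on the black mat, and leave the other things on the shelf where they are.

Things in the scene. Friction and masses are not known exactly. Their poses are not given: they have to be found in the camera images.
- mat: black rubber mat fixed on the shelf board, 280 (x) by 300 (y) by 3 mm thick; origin at the centre of its underside, x and y along its edges
- bin: wooden bin screwed to the shelf, 270 (x) by 226 (y) mm, open on top; two bays side by side along y, each 104 mm wide inside; 6 mm walls: sides and divider 75 mm high, end walls 65 mm. Origin: centre of its underside. Each bay's floor falls at 5 degrees towards the bin's +x (away from the robot), from 30 mm above the shelf at the -x end to 10 mm at x = +95 mm; loose balls roll to that low end
- bay_left (a point): point in the bay on the bin's +y side: on the floor, mid-width, on the low line (x = +95 mm in the bin's frame, 10 mm above the shelf) where the 5 degree floor meets a ramp that rises at 60 degrees to the +x end wall; axes level, as the bin's, x towards the ramp
- bay_right (a point): the same point in the bay on the bin's -y side
- bucket: square green plastic bucket fixed on the shelf, 190 x 190 mm, rim 110 mm high, walls and floor 5 mm, open on top (bail handle folded down outside, towards -x); origin at the centre of its underside
- scoop_grip (a point): scoop, a small steel dustpan with an upright wooden handle, 0.2 kg, standing on the mat at the start. This point is the centre of the grip, 88 mm above the scoop's underside and 37 mm behind its middle; x: the way its open front faces, z: up the handle. Handle block 26 mm (x) by 36 mm (y), from 40 to 112 mm above the underside
- scoop_lip (a point): middle of the scoop's front lip, on the underside, 87 mm ahead of scoop_grip and 88 mm below it; same axes. The pan is flat, 100 mm long (x), 96 mm wide (y), 2 mm thick; back wall 41 mm high at its rear edge; side walls 34 mm high that begin 32 mm behind the lip; 92 mm wide inside. Balls roll in it: carry it pitched back 10 degrees or more, pour by pitching it forward
- trug_grip (a point): blue plastic trug (carrying tray) with a black bridge handle, 0.2 kg, standing on the mat at the start with 2 to 4 balls in it. This point is the centre of the grip, over the trug's middle, 90 mm above its underside; x: the way its pouring end faces, z: up. Handle block 26 mm (x) by 36 mm (y), from 60 to 116 mm up; balls pass freely under its bridge (54 mm up)
- trug_lip (a point): middle of the trug's pouring edge, 70 mm ahead of trug_grip and 72 mm below it; same axes. Tray 140 mm long (x), 96 mm wide (y), floor 4 mm thick, sides and rear wall 40 mm high; at the +x end, in place of a wall, the floor rises as a ramp at 20 degrees over the last 40 mm up to this edge, so balls roll out once it is pitched forward well beyond 20 degrees
- ball0_center (a point): reddish cedar ball, 30 mm across, 11 g, its centre; starts in the bin; may be absent
- ball1_center (a point): reddish cedar ball, 30 mm across, 11 g, its centre; starts in the bin; may be absent
- ball2_center (a point): reddish cedar ball, 30 mm across, 11 g, its centre; starts in the bin; may be absent
- ball3_center (a point): reddish cedar ball, 30 mm across, 11 g, its centre; starts in the bin; may be absent
- ball4_center (a point): reddish cedar ball, 30 mm across, 11 g, its centre; starts in the bin; may be absent
- ball5_center (a point): reddish cedar ball, 30 mm across, 11 g, its centre; starts in the bin; may be absent
- ball6_center (a point): reddish cedar ball, 30 mm across, 11 g, its centre; starts in the trug; may be absent
- ball7_center (a point): reddish cedar ball, 30 mm across, 11 g, its centre; starts in the trug; may be absent
- ball8_center (a point): reddish cedar ball, 30 mm across, 11 g, its centre; starts in the trug; may be absent
- ball9_center (a point): reddish cedar ball, 30 mm across, 11 g, its centre; starts in the trug; may be absent
- bottle: bystander: empty green glass bottle with swing-top stopper, 74 mm across, 265 mm tall, standing; origin at the centre of its underside
- squeegee: bystander: white and blue squeegee lying flat, blade 260 mm wide; origin at the centre of its underside
- brush: bystander: dark wooden brush block, 55 x 140 x 48 mm; origin at the centre of its underside
- clip: bystander: small green plastic bucket clip, 70 x 22 x 38 mm; origin at the centre of its underside
- polish: bystander: tin of polish, 66 mm across, 90 mm tall; origin at the centre of its underside
Not all that is in view belongs to the job. There is more than one size of the part that bears scoop_grip; the job needs the smaller.

How it is judged:
By the outcome, as a careful person would: the job done as asked, in the order asked, and still so for the second after the job is handed in, with the robot touching nothing.
Of ball0, ball1, ball2, ball3, ball4, ball5 only 3 to 6 are there at a start; the rules pass over those that are not, and their reading is None.
Of ball6, ball7, ball8, ball9 only 2 to 4 are there at a start; the rules pass over those that are not, and their reading is None.
At some moment in a run one of scoop, trug may be knocked a few centimetres aside while the robot is not near it.
It also fails if it takes over 208 s, if anything falls off the work surface, if the arm or the gripper's body presses on something with over 40 N, if the wrist force passes 120 N, or if a joint passes its speed limit or range.

## Working session

There is one attempt and no reset: what is moved stays moved. The work goes in short steps, Python scripts to look and compute and a shell command to move; the robot and the scene stay as the last step left them, time stands still between calls to the robot, and variables do not carry over. Pictures are saved under pics/ and viewed, at most 14 in all, crops included, and the job is handed in when it is done.

```bash
mkdir -p pics; python3 - <<'E'
from station import *
import cv2
for n in("scene","top"):
    c=get_calibration(n);print(n,c)
    cv2.imwrite(f"pics/{n}0.png",cv2.cvtColor(read_camera(n),cv2.COLOR_RGB2BGR))
print(get_state())
E
```

```text
scene {'camera_matrix': array([[520.29965897,   0.        , 317.46092865],
       [  0.        , 520.29965897, 197.07245775],
       [  0.        ,   0.        ,   1.        ]]), 'view': array([[ 1.07335296e-01,  9.94221953e-01,  1.35723893e-03,
        -2.95314807e+01],
       [-8.12599423e-01,  8.69407684e-02,  5.76301554e-01,
         3.62235361e+02],
       [ 5.72853657e-01, -6.29603894e-02,  8.17235998e-01,
        -1.76674022e+03],
       [ 0.00000000e+00,  0.00000000e+00,  0.00000000e+00,
         1.00000000e+00]])}
top {'camera_matrix': array([[399.24299328,   0.        , 317.40168474],
       [  0.        , 399.24299328, 203.75620764],
       [  0.        ,   0.        ,   1.        ]]), 'view': array([[ 1.80386054e-02, -9.99837184e-01, -4.63043364e-04,
        -2.42640430e+01],
       [ 9.80268377e-01,  1.75943720e-02,  1.96886637e-01,
        -5.27623490e+02],
       [-1.96846434e-01, -4.00546712e-03,  9.80426151e-01,
        -1.04004467e+03],
       [ 0.00000000e+00,  0.00000000e+00,  0.00000000e+00,
         1.00000000e+00]])}
{'time': 0.1, 'qpos': array([ 6.74069883e+01,  2.83111242e+01,  7.71226043e+01, -1.98743612e-03,
        7.46267595e+01, -5.47294847e+00]), 'joint_velocities': array([ 0.03322072, -0.11233701, -0.1616017 ,  0.00507136,  0.0162454 ,
        0.05924997]), 'effort': array([ 5.34844385e-04, -8.80239558e+01, -3.82545233e+01,  7.04884389e-02,
        4.82043705e-02, -2.27280117e-05]), 'tcp_pos': array([183.88022078, 596.99958011, 213.40582512]), 'orientation': array([-1.79939605e+02, -3.86206211e-03,  1.62880463e+02]), 'wrist_force': array([-0.13339349, -0.87315117, -0.09809611]), 'moment': array([0.01315131, 0.01257321, 0.01616225]), 'finger_force': 0.0, 'grip_width': 1.0035938103782074}
```

View pics/scene0.png

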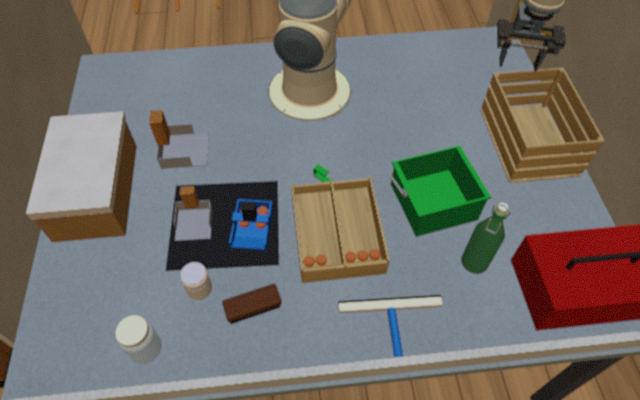

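View pics/top0.png

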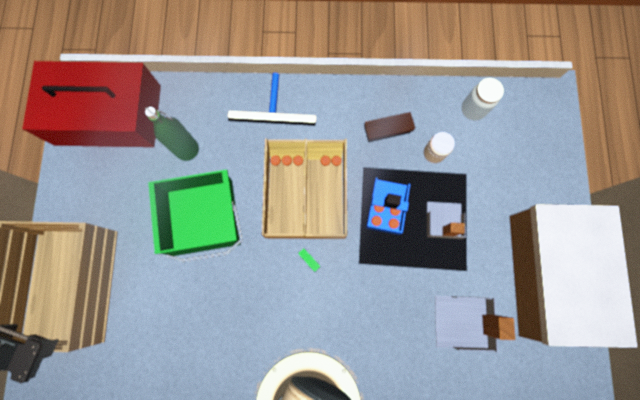

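Two scoops fit: one on the mat (top ≈ 447,220; scene ≈ 193,215), and one off the mat (top ≈ 470,322; scene ≈ 183,145), which looks larger. The mat one fits "standing on the mat" and "smaller". I'll confirm this in an enlarged crop.

```bash
python3 - <<'E'
import cv2,numpy as np
a=cv2.imread("pics/top0.png")[120:360,340:530]
b=cv2.imread("pics/scene0.png")[100:280,140:400]
a=cv2.resize(a,None,fx=2.5,fy=2.5,interpolation=2)
b=cv2.resize(b,None,fx=3,fy=3,interpolation=2)
cv2.imwrite("pics/c1.png",a);cv2.imwrite("pics/c2.png",b)
E
```

```text
(no output)
```

View pics/c1.png

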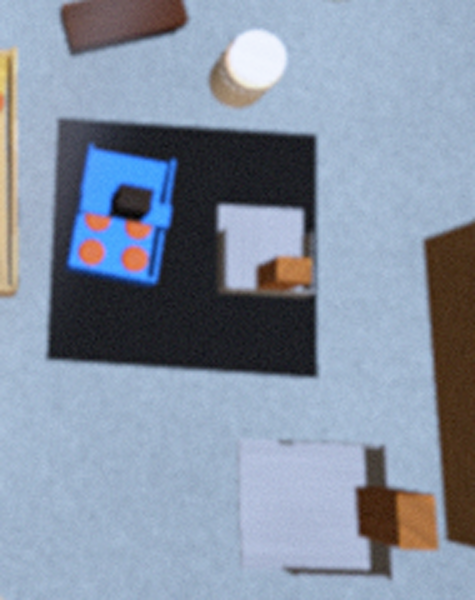

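View pics/c2.png

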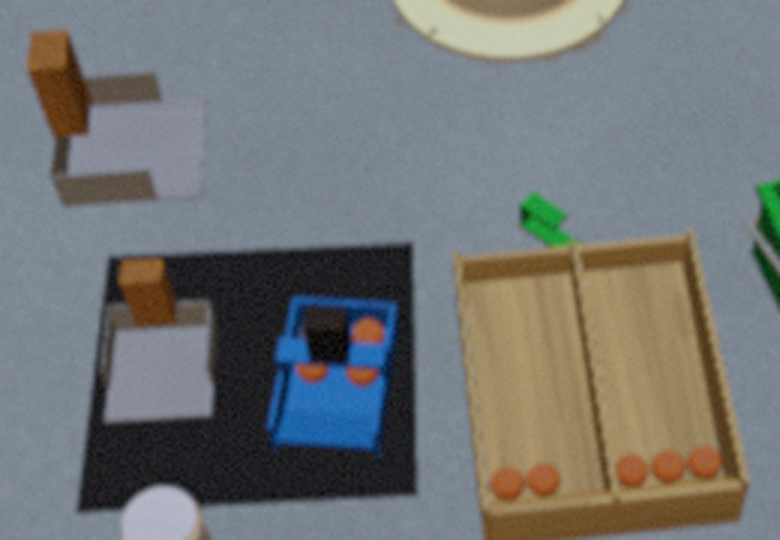

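The crop confirms it: the mat scoop (pan ≈ 35 px wide in top) is clearly smaller than the off-mat one (≈ 52 px), so I'll use the mat scoop. There are 4 balls in the trug, 3 in the left bay and 2 in the right. Next I'll fit poses by aligning edges.

```bash
cat > h.py <<'E'
import station, cv2, numpy as np
from station import *
from scipy.optimize import minimize
from scipy.spatial.transform import Rotation as R
CAL={n:get_calibration(n) for n in("scene","top")}
def proj(n,P):
    c=CAL[n];P=np.atleast_2d(P);q=P@c["view"][:3,:3].T+c["view"][:3,3];q=q*[1,-1,-1]
    q=q@c["camera_matrix"].T;return q[:,:2]/q[:,2:]
def unproj(n,uv,z):
    c=CAL[n];V=c["view"];o=-V[:3,:3].T@V[:3,3]
    d=np.linalg.solve(c["camera_matrix"],[*uv,1])*[1,-1,-1];d=V[:3,:3].T@d
    return o+d*(z-o[2])/d[2]
def rect(x0,x1,y0,y1,z): 
    p=[(x0,y0,z),(x1,y0,z),(x1,y1,z),(x0,y1,z)];return [(p[i],p[(i+1)%4]) for i in range(4)]
def fit(imgs,segs,g,cams=("scene","top"),sp=15,sa=12):
    """segs: 3D segments in object frame; g=(x,y,yaw deg). maximise gradient on the edges"""
    S=np.array(segs,float);t=np.linspace(.05,.95,40)[:,None]
    G={}
    for n in cams:
        im=imgs[n].astype(np.float32);
        G[n]={s:(cv2.GaussianBlur(cv2.Sobel(im,cv2.CV_32F,1,0),(0,0),s),cv2.GaussianBlur(cv2.Sobel(im,cv2.CV_32F,0,1),(0,0),s)) for s in(1.5,.6)}
    def cost(p,s):
        c,si=np.cos(np.radians(p[2])),np.sin(np.radians(p[2]));M=np.array([[c,-si,0],[si,c,0],[0,0,1]])
        tot=0
        for n in cams:
            for a,b in S:
                P=(a+(b-a)*t)@M.T+[p[0],p[1],0];q=proj(n,P).astype(np.float32)
                d=q[-1]-q[0];L=np.hypot(*d);nn=np.array([-d[1],d[0]])/L
                gs=[cv2.remap(k,q[None,:,0],q[None,:,1],1)[0] for k in G[n][s]]
                v=gs[0]*nn[0]+gs[1]*nn[1]            # (40,3)
                tot+=np.abs(v.mean(0)).sum()*L if v.ndim>1 else abs(v.mean())*L
        return -tot
    rng=np.random.default_rng(0);best=min(([*np.array(g)+rng.uniform(-1,1,3)*[sp,sp,sa]] for _ in range(500)),key=lambda p:cost(p,1.5))
    for s in(1.5,.6):
        best=minimize(cost,best,args=(s,),method="Nelder-Mead",options=dict(initial_simplex=np.array(best)+np.array([[0,0,0],[3,0,0],[0,3,0],[0,0,3]]))).x
    return best,cost(best,.6)
Z=3 # mat top
BIN=rect(-135,135,-113,113,65)[1::2]+rect(-135,135,-113,113,75)[0::2]+rect(-129,129,-113,113,65)[1::2]
SCOOP=[((50,-48,Z),(50,48,Z)),((50,-48,Z),(18,-48,Z)),((50,48,Z),(18,48,Z))]+rect(-50,-24,-18,18,Z+112)
TRUG=[((70,-48,21),(70,48,21))]+rect(-70,70,-48,48,43)[0::3]+rect(-70,70,-48,48,43)[2:3]
BUCKET=rect(-95,95,-95,95,110)
MAT=rect(-140,140,-150,150,3)
def snap(): return {n:read_camera(n) for n in("scene","top")}
def save(n,im): cv2.imwrite(f"pics/{n}.png",cv2.cvtColor(im,cv2.COLOR_RGB2BGR))
def tool(): s=get_state();return np.array(s["tcp_pos"]),R.from_euler("xyz",s["orientation"],degrees=True)
def row(p,rot=None):
    """shift/turn numbers for a target TCP pose, from the present one"""
    p0,r0=tool();d=r0.inv().apply(np.array(p)-p0)/300
    w=(r0.inv()*rot).as_rotvec(degrees=True)/45 if rot is not None else np.zeros(3)
    return np.round(np.r_[d,w],3).tolist()
E
python3 - <<'E'
from h import *
print({k:v for k,v in vars(station).items() if isinstance(v,(int,float,str)) and k[0]!='_'})
imgs={n:cv2.cvtColor(cv2.imread(f"pics/{n}0.png"),cv2.COLOR_BGR2RGB) for n in("scene","top")}
c=lambda u,v:(340+u/2.5,120+v/2.5)
g=lambda uv,z:unproj("top",uv,z)[:2]
ms={}
for nm,S,uv,z,yaw in [("mat",MAT,(413,219),3,0),("bin",BIN,(305.5,189),72,0),("bucket",BUCKET,(193,212),110,5),("scoop",SCOOP,c(262,245),3,0),("trug",TRUG,c(122,214),40,-5)]:
    b,s=fit(imgs,S,(*g(uv,z),yaw));ms[nm]=b;print(nm,np.round(g(uv,z)),np.round(b,1),round(s))
    for n in imgs: print('   ',n,np.round(fit(imgs,S,b,cams=(n,),sp=3,sa=3)[0],1))
for n in imgs:
    for nm,S in [("mat",MAT),("bin",BIN),("bucket",BUCKET),("scoop",SCOOP),("trug",TRUG)]:
        b=ms[nm];M=R.from_euler("z",b[2],degrees=True)
        for s in S:
            q=proj(n,M.apply(s)+[b[0],b[1],0]);cv2.line(imgs[n],*[tuple(int(round(v*16)) for v in p) for p in q],(255,0,255),1,cv2.LINE_AA,4)
save("fit0",cv2.resize(np.vstack([imgs["scene"][110:285,150:500],imgs["top"][125:300,135:485]]),None,fx=1.7,fy=1.7))
print(g((309,260),19))
E
```

```text
{'grip_depth': 18.8}
mat [ 499. -287.] [ 504.  -287.3   -3.1] -603236
    scene [ 505.8 -287.    -2.8]
    top [ 503.3 -287.5   -3. ]
bin [564.  18.] [574.7  14.7   0.8] -297819
    scene [5.796e+02 1.470e+01 5.000e-01]
    top [572.4  14.7   1. ]
bucket [489. 305.] [495.2 303.9  10.7] -196187
    scene [498.6 304.1  10.4]
    top [493.  303.3  10.7]
scoop [ 503. -377.] [ 499.6 -373.7   -2.9] -128127
    scene [ 500.6 -372.7   -2.8]
    top [ 499.1 -374.2   -3. ]
trug [ 529. -212.] [ 531.7 -212.1  -10.4] -164709
    scene [ 532.2 -211.1  -10.7]
    top [ 531.5 -212.6  -10.5]
[376.8733593    5.58271453]
```

View pics/fit0.png

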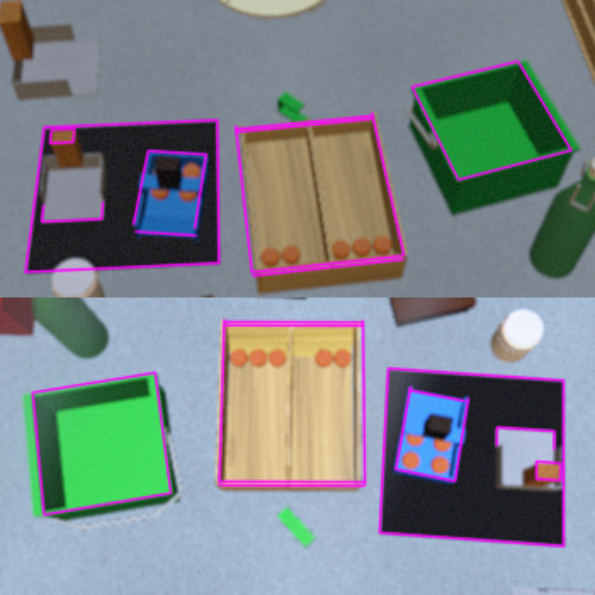

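Fits line up well: mat, bin, scoop and trug are within about 2 mm, and the bucket is good enough. Next I'll plan the reach to the scoop.

```bash
cat >> h.py <<'E'
def ori(yaw,pitch=0):
    """tool rotation: tool y along heading yaw, nose-down by pitch (deg)"""
    return R.from_euler("z",yaw,degrees=True)*R.from_euler("y",pitch,degrees=True)*R.from_matrix(np.array([[0,1,0],[1,0,0],[0,0,-1.]]))
def grip2tcp(g,yaw,pitch=0): return np.array(g)+ori(yaw,pitch).apply([0,0,grip_depth])
def lip2tcp(l,yaw,pitch=0,lip=(87,88)): return np.array(l)-ori(yaw,pitch).apply([0,lip[0],lip[1]-grip_depth])
def plan(calls,start=None):
    """calls: list of lists of (pos,yaw,pitch); prints rows per call, chained"""
    p0,r0=start or tool()
    for k,c in enumerate(calls):
        q0,q=p0,r0
        for p,y,pi in c:
            o=ori(y,pi);w=(r0.inv()*o).as_rotvec(degrees=True)
            d=np.linalg.norm(np.array(p)-q0);a=(q.inv()*o).magnitude()*57.3
            print(k,np.round(np.r_[r0.inv().apply(np.array(p)-p0)/300,w/45],3).tolist(),"rows>=%.1f"%max(d/41.7,a/7.16))
            q0,q=np.array(p,float),o
        p0,r0=q0,q
E
python3 - <<'E'
from h import *
for b in [(276,160),(287,160),(298,160),(325,160),(336,160)]: print(np.round(unproj("top",b,26)))
print(ori(72.9).as_euler("xyz",degrees=True))
M=lambda x,y,z,yaw,p=0:((x,y,z),yaw,p)
plan([[M(420,400,260,40)],[M(480,120,260,10)],[M(480,-170,240,0)],[M(463,-371.8,140,-2.9)],[M(463,-371.8,72.5,-2.9)]])
E
```

```text
[659. 106.  26.]
[660.  75.  26.]
[660.  43.  26.]
[662. -34.  26.]
[662. -66.  26.]
[180.    0.  162.9]
0 [-0.945, -0.396, -0.155, -0.001, 0.0, 0.731] rows>=7.5
1 [-0.844, -0.447, 0.0, 0.0, 0.0, 0.667] rows>=6.9
2 [-0.952, -0.168, 0.067, 0.0, 0.0, 0.222] rows>=7.0
3 [-0.673, -0.057, 0.333, 0.0, 0.0, 0.064] rows>=5.4
4 [0.0, 0.0, 0.225, 0.0, 0.0, 0.0] rows>=1.6
```

```bash

python3 -m jog '[[-0.945,-0.396,-0.155,0,0,0.731,1],[-0.945,-0.396,-0.155,0,0,0.731,1],[-0.945,-0.396,-0.155,0,0,0.731,1],[-0.945,-0.396,-0.155,0,0,0.731,1],[-0.945,-0.396,-0.155,0,0,0.731,1],[-0.945,-0.396,-0.155,0,0,0.731,1],[-0.945,-0.396,-0.155,0,0,0.731,1],[-0.945,-0.396,-0.155,0,0,0.731,1],[-0.945,-0.396,-0.155,0,0,0.731,1],[-0.945,-0.396,-0.155,0,0,0.731,1]]'
python3 -m jog '[[-0.844,-0.447,0,0,0,0.667,1],[-0.844,-0.447,0,0,0,0.667,1],[-0.844,-0.447,0,0,0,0.667,1],[-0.844,-0.447,0,0,0,0.667,1],[-0.844,-0.447,0,0,0,0.667,1],[-0.844,-0.447,0,0,0,0.667,1],[-0.844,-0.447,0,0,0,0.667,1],[-0.844,-0.447,0,0,0,0.667,1],[-0.844,-0.447,0,0,0,0.667,1]]'
python3 -m jog '[[-0.952,-0.168,0.067,0,0,0.222,1],[-0.952,-0.168,0.067,0,0,0.222,1],[-0.952,-0.168,0.067,0,0,0.222,1],[-0.952,-0.168,0.067,0,0,0.222,1],[-0.952,-0.168,0.067,0,0,0.222,1],[-0.952,-0.168,0.067,0,0,0.222,1],[-0.952,-0.168,0.067,0,0,0.222,1],[-0.952,-0.168,0.067,0,0,0.222,1],[-0.952,-0.168,0.067,0,0,0.222,1]]'
python3 - <<'E'
from h import *
im=snap()
for n in im: print(n,np.round(fit(im,SCOOP,(499.6,-373.7,-2.9),cams=(n,),sp=8,sa=5)[0],1))
M=lambda x,y,z,yaw,p=0:((x,y,z),yaw,p)
plan([[M(463,-371.8,140,-2.9),M(463,-371.8,72.5,-2.9)]])
E
```

```text
time: 0.93
tcp_pos: [420.6, 399.6, 260.2]
orientation: [-180.0, -0.0, 129.9]
wrist_force: [0.1, 0.9, 0.5]
grip_width: 0.998
finger_force: 0.0
time: 1.68
tcp_pos: [479.7, 119.5, 260.2]
orientation: [-180.0, -0.0, 99.8]
wrist_force: [0.5, 0.9, 0.4]
grip_width: 1.0
finger_force: 0.0
time: 2.43
tcp_pos: [479.9, -169.9, 239.8]
orientation: [-180.0, -0.0, 89.9]
wrist_force: [0.1, 1.9, -0.7]
grip_width: 1.003
finger_force: 0.0
scene [ 500.6 -372.8   -2.8]
top [ 518.2 -371.1   -2.2]
0 [-0.679, -0.057, 0.333, -0.001, -0.001, 0.066] rows>=5.5
0 [-0.679, -0.057, 0.558, -0.001, -0.001, 0.066] rows>=1.6
```

```bash

python3 -m jog '[[-0.679,-0.057,0.333,0,0,0.066,1],[-0.679,-0.057,0.333,0,0,0.066,1],[-0.679,-0.057,0.333,0,0,0.066,1],[-0.679,-0.057,0.333,0,0,0.066,1],[-0.679,-0.057,0.333,0,0,0.066,1],[-0.679,-0.057,0.333,0,0,0.066,1],[-0.679,-0.057,0.333,0,0,0.066,1],[-0.679,-0.057,0.45,0,0,0.066,1],[-0.679,-0.057,0.52,0,0,0.066,1],[-0.679,-0.057,0.558,0,0,0.066,1],[-0.679,-0.057,0.558,0,0,0.066,1]]'
python3 -m jog '[[0,0,0,0,0,0,0],[0,0,0,0,0,0,-0.5],[0,0,0,0,0,0,-1],[0,0,0,0,0,0,-1],[0,0,0,0,0,0,-1],[0,0,0,0,0,0,-1],[0,0,0,0,0,0,-1],[0,0,0,0,0,0,-1]]' 45
python3 - <<'E'
from h import *
im=snap();save("g1",np.hstack([cv2.resize(im["scene"][150:260,150:290],None,fx=2.8,fy=2.8),cv2.resize(im["top"][160:270,350:490],None,fx=2.8,fy=2.8)]))
E
```

```text
time: 3.45
tcp_pos: [462.5, -370.9, 71.2]
orientation: [-179.8, -0.2, 87.1]
wrist_force: [-0.5, 0.8, 0.1]
grip_width: 1.002
finger_force: 0.0
time: 4.12
tcp_pos: [462.5, -373.6, 73.0]
orientation: [180.0, 0.0, 87.0]
wrist_force: [-0.6, -0.2, -0.1]
grip_width: 0.447
finger_force: 0.0
```

View pics/g1.png

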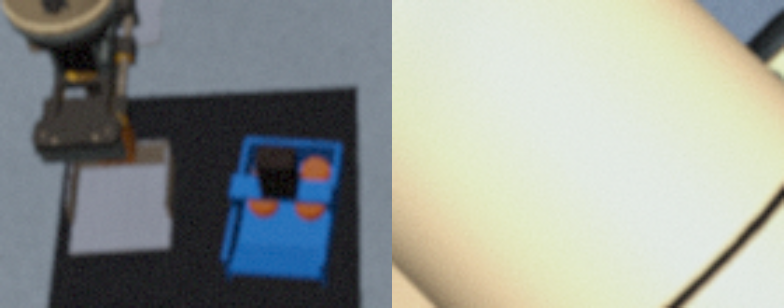

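The scene crop shows the gripper over the handle, with the jaws still closing. I'll keep closing, then do a small lift.

```bash

python3 -m jog '[[0,0,0,0,0,0,-1],[0,0,0,0,0,0,-1],[0,0,0,0,0,0,-1],[0,0,0,0,0,0,-1],[0,0,0,0,0,0,-1],[0,0,0,0,0,0,-1],[0,0,0,0,0,0,-1],[0,0,0,0,0,0,-1]]' 45
python3 -m jog '[[0,0,-0.1,0,0,0,-1],[0,0,-0.2,0,0,0,-1],[0,0,-0.3,0,0,0,-1],[0,0,-0.4,0,0,0,-1],[0,0,-0.5,0,0,0,-1],[0,0,-0.5,0,0,0,-1],[0,0,-0.5,0,0,0,-1]]'
python3 - <<'E'
from h import *
im=snap();save("g2",np.hstack([cv2.resize(im["scene"][100:260,130:290],None,fx=2.4,fy=2.4),cv2.resize(im["top"][160:320,350:510],None,fx=2.4,fy=2.4)]))
p,r=tool();yaw=-2.9
# lip corner pixels predicted
for n in im:
  print(n,np.round(proj(n,p+r.apply([[s*48,87,88-grip_depth] for s in(-1,1)])),1))
E
```

```text
time: 4.88
tcp_pos: [462.5, -373.6, 72.9]
orientation: [-180.0, -0.0, 87.0]
wrist_force: [-1.4, -0.2, -0.1]
grip_width: 0.282
finger_force: 45.0
time: 5.47
tcp_pos: [463.2, -374.1, 224.3]
orientation: [179.9, 0.1, 87.0]
wrist_force: [-0.3, 0.3, -2.6]
grip_width: 0.284
finger_force: 45.0
scene [[160.1 209.4]
 [198.7 207.7]]
top [[482.1 191.5]
 [443.6 188.9]]
```

View pics/g2.png

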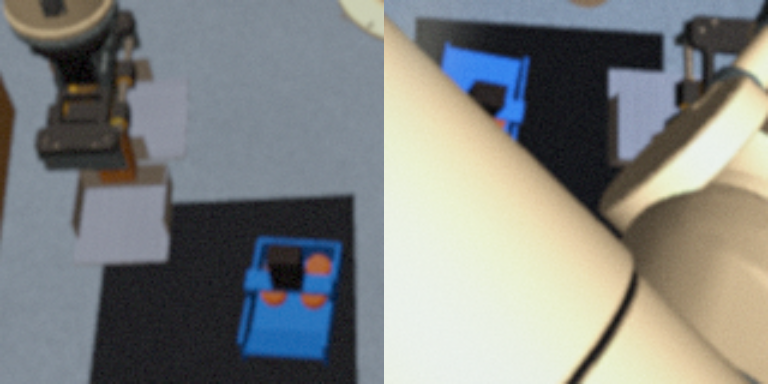

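The scoop is held; in the scene crop its lip corners are at about (161,210) and (200,208), about 1 px to the +y side of my prediction. Now over the right bay.

```bash
cat >> h.py <<'E'
BINP=np.array([574.5,14.7,0]);BY=0.9;OFF=2.3
def bay(side,x,h,dy=0):  # point at bin-x, h above bay floor line, side +1 left, -1 right
    x_,=[x];f=10+max(0,(95-x))*np.tan(np.radians(5))
    return BINP+R.from_euler("z",BY,degrees=True).apply([x,55*side+dy,f+h])
def lipT(l,yaw,pitch): return tuple(np.array(l)-ori(yaw,pitch).apply([OFF,87,70])),yaw,pitch
E
python3 - <<'E'
from h import *
t=lipT(bay(-1,30,110),BY,8)
p,_=tool()
plan([[((500,-200,235),-1,0),((t[0][0],t[0][1],235),BY,8),t]])
E
```

```text
0 [0.583, 0.096, -0.043, -0.001, -0.001, -0.044] rows>=4.3
0 [1.109, 0.165, -0.043, 0.177, -0.007, -0.086] rows>=3.8
0 [1.109, 0.165, 0.05, 0.177, -0.007, -0.086] rows>=0.7
```

```bash

python3 -m jog '[[0.1,0.016,-0.043,0,0,0,-1],[0.2,0.033,-0.043,0,0,-0.02,-1],[0.31,0.05,-0.043,0,0,-0.03,-1],[0.42,0.07,-0.043,0,0,-0.04,-1],[0.53,0.09,-0.043,0,0,-0.044,-1],[0.64,0.1,-0.043,0,0,-0.05,-1],[0.75,0.115,-0.043,0.04,0,-0.06,-1],[0.86,0.13,-0.043,0.08,0,-0.07,-1],[0.94,0.145,-0.043,0.12,-0.004,-0.08,-1],[1,0.155,-0.043,0.16,-0.006,-0.086,-1],[1,0.16,-0.043,0.177,-0.007,-0.086,-1],[1,0.165,-0.043,0.177,-0.007,-0.086,-1]]'
python3 - <<'E'
from h import *
plan([[lipT(bay(-1,30,110),BY,8)]])
E
```

```text
time: 6.57
tcp_pos: [527.6, -75.7, 234.2]
orientation: [-171.9, 0.0, 91.0]
wrist_force: [0.8, 0.0, -2.2]
grip_width: 0.283
finger_force: 45.0
0 [0.108, 0.019, 0.089, -0.003, 0.001, 0.002] rows>=1.0
```

```bash

python3 -m jog '[[0.036,0.006,0.03,0,0,0,-1],[0.072,0.012,0.06,0,0,0,-1],[0.108,0.019,0.089,0,0,0,-1],[0.108,0.019,0.089,0,0,0,-1],[0.108,0.019,0.089,0,0,0,-1],[0.108,0.019,0.089,0,0,0,-1]]'
python3 - <<'E'
from h import *
print(np.round(lipT(bay(-1,30,110),BY,8)[0],1))
im=snap();p,r=tool()
for n in im:
  for s in(-1,1):
    q=[proj(n,p+r.apply([s*48+OFF,y,70]))[0] for y in(55,87)]
    cv2.line(im[n],*[tuple(int(v*16) for v in a) for a in q],(255,0,255),1,cv2.LINE_AA,4)
    for h in(0,50):
      q=[proj(n,bay(-1,x,0)*[1,1,0]+[0,s*52,75])[0] for x in(-120,120)]
      cv2.line(im[n],*[tuple(int(v*16) for v in a) for a in q],(0,255,255),1,cv2.LINE_AA,4)
save("b1",np.hstack([cv2.resize(im["scene"][130:290,270:400],None,fx=3,fy=3),cv2.resize(im["top"][120:280,250:380],None,fx=3,fy=3)]))
E
```

```text
time: 7.07
tcp_pos: [529.0, -44.2, 208.5]
orientation: [-172.0, 0.1, 90.9]
wrist_force: [0.5, -0.6, -1.5]
grip_width: 0.284
finger_force: 45.0
[529.  -43.3 207.1]
```

View pics/b1.png

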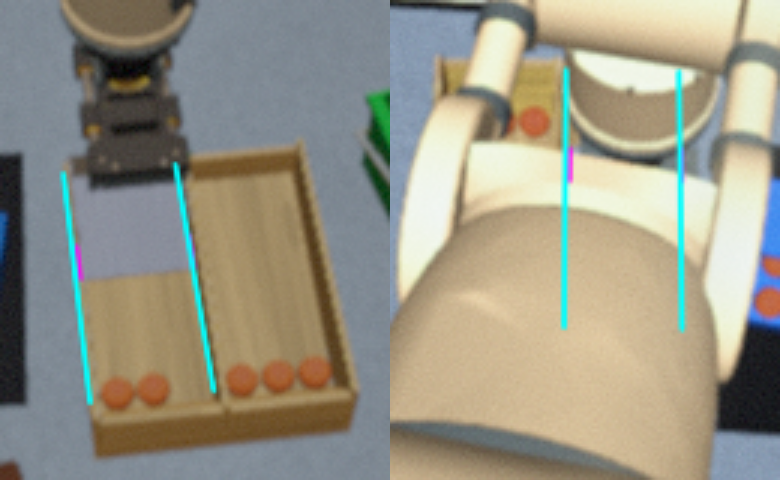

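The scene crop shows the scoop in line with the right bay (cyan marks the bay sides), with both right-bay balls at the far end. Descend.

```bash
python3 - <<'E'
from h import *
plan([[lipT(bay(-1,30,h),BY,8) for h in (70,30,12,3)]])
E
```

```text
0 [0.004, 0.019, 0.138, 0.002, 0.001, -0.001] rows>=1.0
0 [0.004, 0.037, 0.27, 0.002, 0.001, -0.001] rows>=1.0
0 [0.004, 0.045, 0.329, 0.002, 0.001, -0.001] rows>=0.4
0 [0.004, 0.049, 0.359, 0.002, 0.001, -0.001] rows>=0.2
```

```bash

python3 -m jog '[[0.004,0.01,0.07,0,0,0,-1],[0.004,0.019,0.138,0,0,0,-1],[0.004,0.028,0.2,0,0,0,-1],[0.004,0.037,0.27,0,0,0,-1],[0.004,0.04,0.3,0,0,0,-1],[0.004,0.045,0.329,0,0,0,-1],[0.004,0.045,0.329,0,0,0,-1]]'
python3 -m jog '[[0,0.001,0.01,0,0,0,-1],[0,0.002,0.02,0,0,0,-1],[0,0.004,0.03,0,0,0,-1],[0,0.004,0.03,0,0,0,-1],[0,0.004,0.03,0,0,0,-1]]'
python3 - <<'E'
from h import *
print(np.round(lipT(bay(-1,30,3),BY,8)[0],1))
plan([[lipT(bay(-1,x,h),BY,8) for x,h in ((30,0.5),(60,0.5),(80,0.5),(91,.5))]])
E
```

```text
time: 7.75
tcp_pos: [527.7, -40.7, 109.6]
orientation: [-172.0, -0.2, 90.9]
wrist_force: [-10.4, 25.0, 29.4]
grip_width: 0.322
finger_force: 46.2
time: 8.17
tcp_pos: [527.0, -40.6, 101.3]
orientation: [-171.9, -0.2, 90.9]
wrist_force: [-16.6, 25.4, 30.0]
grip_width: 0.323
finger_force: 44.1
[529.  -43.3 100.1]
0 [-0.009, 0.008, 0.011, -0.002, -0.004, 0.001] rows>=0.1
0 [-0.009, 0.108, 0.006, -0.002, -0.004, 0.001] rows>=0.7
0 [-0.009, 0.175, 0.002, -0.002, -0.004, 0.001] rows>=0.5
0 [-0.009, 0.212, 0.0, -0.002, -0.004, 0.001] rows>=0.3
```

The -y wall is pushing the scoop to +y. I'll back up and check how it sits in the grip.

```bash

python3 -m jog '[[0,-0.01,-0.1,0,0,0,-1],[0,-0.02,-0.2,0,0,0,-1],[0,-0.04,-0.3,0,0,0,-1],[0,-0.04,-0.3,0,0,0,-1],[0,-0.04,-0.3,0,0,0,-1],[0,-0.04,-0.3,0,0,0,-1]]'
python3 - <<'E'
from h import *
im=snap();p,r=tool()
n="scene"
print(np.round(proj(n,p+r.apply([[s*48+OFF,87,70] for s in(-1,1)])),1))
save("b2",cv2.resize(im["scene"][130:290,270:400],None,fx=4.5,fy=3.75,interpolation=2))
E
```

```text
time: 8.67
tcp_pos: [529.1, -43.2, 190.4]
orientation: [-172.0, 0.0, 90.9]
wrist_force: [-0.6, 0.3, -2.1]
grip_width: 0.281
finger_force: 45.0
[[297.3 226.6]
 [334.6 222.7]]
```

View pics/b2.png

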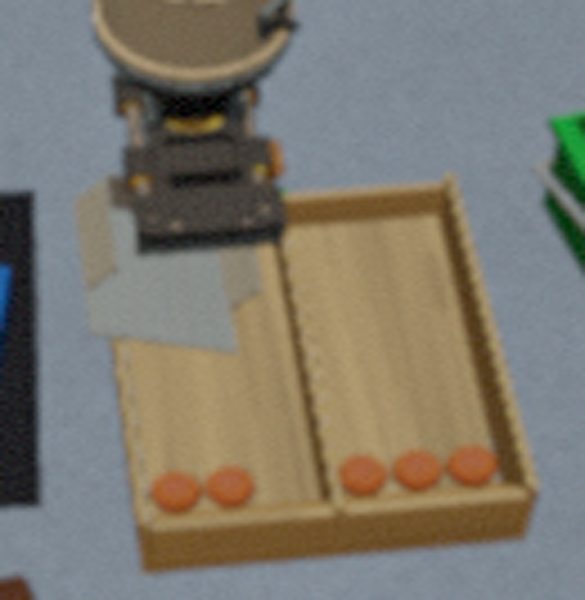

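My right-side centring was off. The wall rolled the scoop about 15° in the grip (lip now from (290,218) to (322,224), predicted (297,227) to (335,223)). I'll take it back to the mat to re-seat it level, and refine the bin fit with the inner edges.

```bash
python3 - <<'E'
from h import *
imgs={n:cv2.cvtColor(cv2.imread(f"pics/{n}0.png"),cv2.COLOR_BGR2RGB) for n in("scene","top")}
L=lambda y,z:((-125,y,z),(125,y,z))
for S in ([L(y,75) for y in(-113,-107,-3,3,107,113)]+BIN[:2], [L(y,75) for y in(-113,-107,-3,3)]):
  for n in imgs: print(n,np.round(fit(imgs,S,(574.5,14.7,.9),cams=(n,),sp=6,sa=2)[0],1))
plan([[((527,-60,245),0,0)],[((500,-250,245),-2,0)],[((463,-373,245),-2.9,0),((463,-373,90),-2.9,0),((463,-373,82),-2.9,0)]])
E
```

```text
scene [5.762e+02 1.560e+01 4.000e-01]
top [5.733e+02 1.890e+01 3.000e-01]
scene [5.934e+02 1.530e+01 4.000e-01]
top [5.695e+02 1.840e+01 3.000e-01]
0 [-0.057, -0.032, -0.182, -0.179, 0.002, 0.019] rows>=1.4
1 [-0.633, -0.09, 0.0, 0.0, 0.0, 0.044] rows>=4.6
2 [-0.414, -0.109, 0.0, 0.0, 0.0, 0.02] rows>=3.1
2 [-0.414, -0.109, 0.517, 0.0, 0.0, 0.02] rows>=3.7
2 [-0.414, -0.109, 0.543, 0.0, 0.0, 0.02] rows>=0.2
```

```bash

sed -i 's/^BINP=.*/BINP=np.array([574.5,17.0,0]);BY=0.4;OFF=0.0/' h.py
python3 -m jog '[[-0.02,-0.011,-0.06,-0.06,0,0.006,-1],[-0.04,-0.022,-0.12,-0.12,0,0.012,-1],[-0.057,-0.032,-0.182,-0.179,0,0.019,-1],[-0.057,-0.032,-0.182,-0.179,0,0.019,-1],[-0.057,-0.032,-0.182,-0.179,0,0.019,-1]]' 60
python3 -m jog '[[-0.12,-0.018,0,0,0,0.009,-1],[-0.24,-0.036,0,0,0,0.018,-1],[-0.36,-0.054,0,0,0,0.027,-1],[-0.48,-0.07,0,0,0,0.035,-1],[-0.6,-0.085,0,0,0,0.044,-1],[-0.72,-0.108,0,0,0,0.05,-1],[-0.84,-0.13,0,0,0,0.055,-1],[-0.94,-0.16,0,0,0,0.06,-1],[-1,-0.18,0,0,0,0.064,-1],[-1,-0.19,0,0,0,0.064,-1],[-1,-0.199,0,0,0,0.064,-1]]'
python3 - <<'E'
from h import *
plan([[((463,-373,245),-2.9,0),((463,-373,90),-2.9,0),((463,-373,82),-2.9,0)]])
E
```

```text
time: 9.18
tcp_pos: [527.2, -60.3, 246.0]
orientation: [179.9, 0.1, 90.0]
wrist_force: [1.3, 0.9, -2.4]
grip_width: 0.283
finger_force: 60.0
time: 10.1
tcp_pos: [467.4, -360.2, 244.4]
orientation: [-179.9, -0.0, 87.1]
wrist_force: [0.1, 0.3, -2.5]
grip_width: 0.281
finger_force: 60.0
0 [-0.043, -0.012, -0.002, -0.002, -0.001, -0.0] rows>=0.3
0 [-0.044, -0.012, 0.514, -0.002, -0.001, -0.0] rows>=3.7
0 [-0.044, -0.012, 0.541, -0.002, -0.001, -0.0] rows>=0.2
```

```bash

python3 -m jog '[[-0.044,-0.012,0.1,0,0,0,-1],[-0.044,-0.012,0.2,0,0,0,-1],[-0.044,-0.012,0.3,0,0,0,-1],[-0.044,-0.012,0.4,0,0,0,-1],[-0.044,-0.012,0.48,0,0,0,-1],[-0.044,-0.012,0.52,0,0,0,-1],[-0.044,-0.012,0.541,0,0,0,-1],[-0.044,-0.012,0.541,0,0,0,-1]]' 60
python3 -m jog '[[0,0,0.007,0,0,0,-1],[0,0,0.015,0,0,0,-1],[0,0,0.022,0,0,0,-1],[0,0,0.031,0,0,0,-1],[0,0,0.031,0,0,0,-1],[0,0,0.031,0,0,0,-1]]' 5
python3 -m jog '[[0,0,0,0,0,0,-0.2],[0,0,0,0,0,0,0.2],[0,0,0,0,0,0,0.2],[0,0,0,0,0,0,0.2],[0,0,0,0,0,0,0.2],[0,0,0,0,0,0,0.2],[0,0,0,0,0,0,0.2]]'
python3 - <<'E'
from h import *
im=snap();S=[s for s in SCOOP[:3]]
print(np.round(fit(im,S,(500,-374,-2.9),cams=("scene",),sp=8,sa=4)[0],1))
save("m1",cv2.resize(im["scene"][130:250,140:290],None,fx=4,fy=4))
E
```

```text
time: 10.77
tcp_pos: [463.7, -371.6, 82.5]
orientation: [-179.9, -0.0, 87.2]
wrist_force: [-0.4, 0.3, -1.7]
grip_width: 0.28
finger_force: 60.0
time: 11.27
tcp_pos: [464.1, -373.4, 75.1]
orientation: [179.9, 0.1, 87.2]
wrist_force: [-0.3, -0.0, -2.9]
grip_width: 0.286
finger_force: 5.0
time: 11.85
tcp_pos: [464.1, -373.4, 75.0]
orientation: [179.9, 0.1, 87.2]
wrist_force: [-0.5, -1.0, -0.4]
grip_width: 0.597
finger_force: 0.0
[ 502.3 -402.3   -6.1]
```

View pics/m1.png

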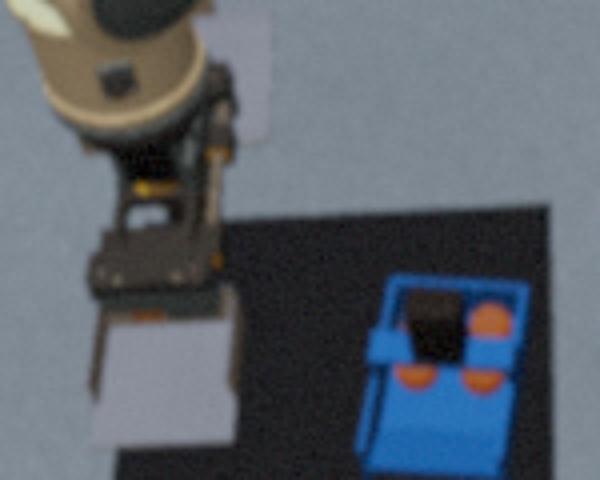

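The scoop now stands level, with its lip from about (163,242) to (199,240), a few mm over the mat's edge. Next, the handle offset from the gripper before re-gripping.

```bash
python3 - <<'E'
from h import *
a,b=unproj("scene",(163,241.7),3),unproj("scene",(198.7,240.2),3)
print(a,b,np.linalg.norm(a-b)); l=(a+b)/2;yaw=np.degrees(np.arctan2(-(b-a)[0],(b-a)[1]));print("yaw",yaw)
for y in (yaw,-2.9):
  g=l-R.from_euler("z",y,degrees=True).apply([87,0,0]);print(g);
g=l-R.from_euler("z",-2.9,degrees=True).apply([87,0,0])
plan([[((g[0],g[1],72.5),-2.9,0)]])
im=snap()
S=SCOOP[:3];print(fit(im,S,(*(l-[50,-2.5,0])[:2],-2.9),cams=("scene",),sp=4,sa=3)[0])
E
```

```text
[ 549.3304458  -453.91605134    3.        ] [ 554.93977922 -357.11392715    3.        ] 96.96450829540835
yaw -3.3163748797996644
[ 465.2808093  -400.48209612    3.        ]
[ 465.24652843 -401.11340346    3.        ]
0 [-0.092, 0.008, 0.008, 0.002, 0.002, 0.001] rows>=0.7
[ 502.33187528 -402.52713352   -5.6138445 ]
```

```bash

python3 -m jog '[[-0.03,0.008,0.008,0,0,0,0.4],[-0.06,0.008,0.008,0,0,0,0.4],[-0.092,0.008,0.008,0,0,0,0.4],[-0.092,0.008,0.008,0,0,0,0.4],[-0.092,0.008,0.008,0,0,0,0.4]]'
python3 -m jog '[[0,0,0,0,0,0,-1],[0,0,0,0,0,0,-1],[0,0,0,0,0,0,-1],[0,0,0,0,0,0,-1],[0,0,0,0,0,0,-1],[0,0,0,0,0,0,-1],[0,0,0,0,0,0,-1],[0,0,0,0,0,0,-1],[0,0,0,0,0,0,-1],[0,0,0,0,0,0,-1]]' 60
python3 -m jog '[[0,0,-0.1,0,0,0,-1],[0,0,-0.2,0,0,0,-1],[0,0,-0.3,0,0,0,-1],[0,0,-0.4,0,0,0,-1],[0,0,-0.5,0,0,0,-1],[0,0,-0.58,0,0,0,-1],[0,0,-0.58,0,0,0,-1],[0,0,-0.58,0,0,0,-1]]'
cat >> h.py <<'E'
def heldfit(im,n="scene",lo=-8,hi=8,show=True):
    """fit of lateral offset (tool x), roll about tool y, of the held scoop in one camera"""
    p,r=tool();g=cv2.cvtColor(im[n],cv2.COLOR_RGB2GRAY).astype(np.float32);g=cv2.GaussianBlur(g,(0,0),.7)
    gx,gy=cv2.Sobel(g,5,1,0),cv2.Sobel(g,5,0,1);t=np.linspace(.05,.95,40)[:,None]
    S=np.array([((-48,87,88),(48,87,88)),((-48,87,88),(-48,58,88)),((48,87,88),(48,58,88))],float)
    def c(q):
        o,roll,dz=q;tot=0
        for a,b in S:
            P=R.from_rotvec([0,roll,0],degrees=True).apply(a+(b-a)*t)+[o,0,dz-grip_depth]
            uv=proj(n,p+r.apply(P)).astype(np.float32);d=uv[-1]-uv[0];L=np.hypot(*d)
            v=(cv2.remap(gx,uv[None,:,0],uv[None,:,1],1)*-d[1]+cv2.remap(gy,uv[None,:,0],uv[None,:,1],1)*d[0])/L
            tot+=abs(v.mean())*L
        return -tot
    G=[(o,ro,dz) for o in np.arange(lo,hi,1) for ro in np.arange(-4,4.1,1) for dz in(-2,0,2)]
    b=min(G,key=c);return np.round(minimize(c,b,method="Nelder-Mead").x,1)
E
python3 - <<'E'
from h import *
im=snap();print(heldfit(im),tool()[0])
save("g3",cv2.resize(im["scene"][100:220,130:280],None,fx=4,fy=4))
E
```

```text
time: 12.47
tcp_pos: [464.9, -401.9, 72.4]
orientation: [179.9, 0.1, 87.1]
wrist_force: [-0.6, -0.2, -0.0]
grip_width: 0.702
finger_force: 0.0
time: 13.3
tcp_pos: [465.0, -401.0, 72.6]
orientation: [179.9, 0.1, 87.2]
wrist_force: [-1.3, 1.5, 2.2]
grip_width: 0.28
finger_force: 60.0
time: 13.97
tcp_pos: [465.3, -401.2, 247.6]
orientation: [179.8, 0.2, 87.2]
wrist_force: [-0.3, -0.7, -2.6]
grip_width: 0.284
finger_force: 60.0
[ 3.6 -4.7 -0. ] [ 464.46007558 -400.33069592  245.42015297]
```

View pics/g3.png

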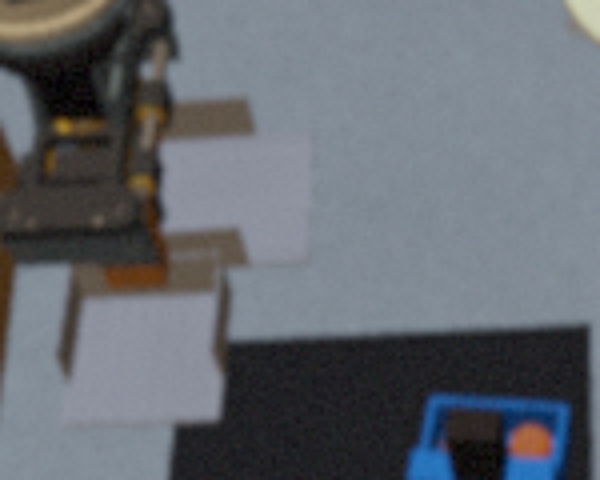

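The scoop is held and looks level: lip from (146,206) to (185,205). Now the offset numerically, with the arm settled.

```bash
python3 - <<'E'
from h import *
im=snap();im=snap();print(heldfit(im),tool()[0])
p,r=tool();q=proj("scene",p+r.apply([[s*48,87,88-grip_depth] for s in(-1,1)]));print(q)
t=lipT(bay(-1,30,110),BY,8)
plan([[((480,-230,247),-1,0)],[((t[0][0],t[0][1],247),BY,8),t]])
E
```

```text
[ 5.8 -4.8 -0. ] [ 464.5535838  -400.44234544  245.42736687]
[[146.49851156 205.90512621]
 [185.80962424 204.0809184 ]]
0 [0.57, 0.023, -0.005, 0.0, 0.0, -0.041] rows>=4.1
1 [0.642, 0.15, 0.0, 0.178, -0.002, -0.031] rows>=4.7
1 [0.642, 0.15, 0.133, 0.178, -0.002, -0.031] rows>=1.0
```

```bash

python3 -m jog '[[0.1,0.004,-0.005,0,0,-0.01,-1],[0.2,0.008,-0.005,0,0,-0.015,-1],[0.3,0.012,-0.005,0,0,-0.02,-1],[0.4,0.016,-0.005,0,0,-0.03,-1],[0.5,0.02,-0.005,0,0,-0.04,-1],[0.57,0.023,-0.005,0,0,-0.041,-1],[0.57,0.023,-0.005,0,0,-0.041,-1]]'
python3 -m jog '[[0.1,0.03,0,0.03,0,-0.01,-1],[0.2,0.05,0,0.06,0,-0.01,-1],[0.3,0.07,0,0.09,0,-0.02,-1],[0.4,0.1,0,0.12,0,-0.02,-1],[0.5,0.12,0,0.15,0,-0.03,-1],[0.6,0.14,0,0.178,-0.002,-0.031,-1],[0.642,0.15,0.04,0.178,-0.002,-0.031,-1],[0.642,0.15,0.1,0.178,-0.002,-0.031,-1],[0.642,0.15,0.133,0.178,-0.002,-0.031,-1],[0.642,0.15,0.133,0.178,-0.002,-0.031,-1],[0.642,0.15,0.133,0.178,-0.002,-0.031,-1],[0.642,0.15,0.133,0.178,-0.002,-0.031,-1]]'
python3 - <<'E'
from h import *
plan([[lipT(bay(-1,30,70),BY,8)]])
E
```

```text
time: 14.85
tcp_pos: [480.0, -226.5, 247.4]
orientation: [180.0, 0.0, 89.1]
wrist_force: [0.7, -0.2, -2.5]
grip_width: 0.28
finger_force: 60.0
time: 15.85
tcp_pos: [528.8, -39.4, 208.1]
orientation: [-172.1, 0.1, 90.3]
wrist_force: [-0.3, 0.5, -1.8]
grip_width: 0.279
finger_force: 60.0
0 [0.004, 0.018, 0.136, 0.002, 0.002, -0.002] rows>=1.0
```

```bash

python3 -m jog '[[0.002,0.006,0.045,0,0,0,-1],[0.004,0.012,0.09,0,0,0,-1],[0.004,0.018,0.136,0,0,0,-1],[0.004,0.018,0.136,0,0,0,-1],[0.004,0.018,0.136,0,0,0,-1],[0.004,0.018,0.136,0,0,0,-1]]'
python3 - <<'E'
from h import *
im=snap();p,r=tool();print(p)
big=cv2.resize(im["scene"][150:270,280:380],None,fx=6,fy=5,interpolation=2)
f=lambda P:[tuple(int(v) for v in ((q-[280,150]+.5)*[6,5])) for q in proj("scene",P)]
for s in(-1,1):
    a,b=f(p+r.apply([[s*48+OFF,58,70],[s*48+OFF,87,70]]));cv2.line(big,a,b,(255,0,255),1)
    a,b=f([bay(-1,x,0)*[1,1,0]+[0,s*52,75] for x in(30,120)]);cv2.line(big,a,b,(0,255,255),1)
save("b3",big)
E
```

```text
time: 16.35
tcp_pos: [529.0, -37.9, 167.6]
orientation: [-172.2, 0.1, 90.4]
wrist_force: [0.5, 1.3, -3.1]
grip_width: 0.283
finger_force: 60.0
[528.94507693 -37.73078545 167.54569802]
```

View pics/b3.png

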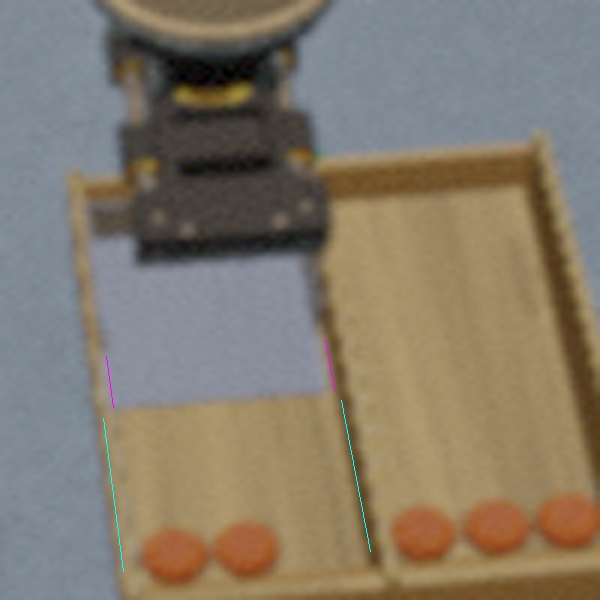

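The scoop sits inside the bay outlines (lip from u≈112 to 333, bay sides from ≈101 to 342), and the balls are at rows ≈ 550. I'll descend in stages, watching the force.

```bash

python3 -m jog '[[0,0.005,0.04,0,0,0,-1],[0,0.01,0.07,0,0,0,-1],[0,0.014,0.1,0,0,0,-1],[0,0.014,0.1,0,0,0,-1],[0,0.014,0.1,0,0,0,-1]]'
python3 - <<'E'
from h import *
plan([[lipT(bay(-1,30,h),BY,8) for h in(15,4)]])
E
```

```text
time: 16.87
tcp_pos: [528.5, -35.3, 138.5]
orientation: [-172.2, -0.1, 90.4]
wrist_force: [-10.4, 20.2, 31.8]
grip_width: 0.291
finger_force: 59.9
0 [-0.01, 0.012, 0.087, 0.004, -0.001, 0.001] rows>=0.6
0 [-0.01, 0.017, 0.123, 0.004, -0.001, 0.001] rows>=0.3
```

```bash

python3 -m jog '[[0,-0.005,-0.05,0,0,0,-1],[0,-0.014,-0.1,0,0,0,-1],[0,-0.014,-0.1,0,0,0,-1],[0,-0.014,-0.1,0,0,0,-1],[0,-0.014,-0.1,0,0,0,-1]]'
python3 - <<'E'
from h import *
im=snap();im=snap();p,r=tool();print(p)
# lip corner detection: rectified grey profile: sample saturation along a line just behind the lip and just ahead
hsv=cv2.cvtColor(im["scene"],cv2.COLOR_RGB2HSV).astype(np.float32);s=hsv[...,1];s=cv2.GaussianBlur(s,(0,0),.6)
for y in (65,80):
    xs=np.arange(-62,63,3.);uv=proj("scene",p+r.apply(np.c_[xs,np.full(len(xs),y),np.full(len(xs),70)])).astype(np.float32)
    v=cv2.remap(s,uv[None,:,0],uv[None,:,1],1)[0];print(y,list(zip(xs.astype(int),v.astype(int))))
for x in(-40,0,40):
    ys=np.arange(75,100,2.);uv=proj("scene",p+r.apply(np.c_[np.full(len(ys),x),ys,np.full(len(ys),70)])).astype(np.float32)
    v=cv2.remap(s,uv[None,:,0],uv[None,:,1],1)[0];print("x",x,list(zip(ys.astype(int),v.astype(int))))
# wall profile across right bay at z=75
for bx in(60,):
    ys=np.arange(-66,70,2.);P=np.array([bay(-1,bx,0)*[1,1,0]+[0,y,75] for y in ys]);uv=proj("scene",P).astype(np.float32)
    g=cv2.cvtColor(im["scene"],cv2.COLOR_RGB2GRAY);print("wall",list(zip(ys.astype(int),cv2.remap(g,uv[None,:,0],uv[None,:,1],1)[0], cv2.remap(s,uv[None,:,0],uv[None,:,1],1)[0].astype(int))))
E
```

```text
time: 17.28
tcp_pos: [528.2, -37.5, 166.1]
orientation: [-172.1, 0.1, 90.4]
wrist_force: [-0.0, -0.3, -2.8]
grip_width: 0.284
finger_force: 60.0
[528.05406551 -37.47239417 165.85912034]
65 [(np.int64(-62), np.int64(34)), (np.int64(-59), np.int64(29)), (np.int64(-56), np.int64(26)), (np.int64(-53), np.int64(27)), (np.int64(-50), np.int64(29)), (np.int64(-47), np.int64(29)), (np.int64(-44), np.int64(27)), (np.int64(-41), np.int64(27)), (np.int64(-38), np.int64(28)), (np.int64(-35), np.int64(29)), (np.int64(-32), np.int64(29)), (np.int64(-29), np.int64(27)), (np.int64(-26), np.int64(28)), (np.int64(-23), np.int64(28)), (np.int64(-20), np.int64(27)), (np.int64(-17), np.int64(27)), (np.int64(-14), np.int64(27)), (np.int64(-11), np.int64(26)), (np.int64(-8), np.int64(26)), (np.int64(-5), np.int64(27)), (np.int64(-2), np.int64(27)), (np.int64(1), np.int64(27)), (np.int64(4), np.int64(26)), (np.int64(7), np.int64(27)), (np.int64(10), np.int64(27)), (np.int64(13), np.int64(27)), (np.int64(16), np.int64(27)), (np.int64(19), np.int64(26)), (np.int64(22), np.int64(27)), (np.int64(25), np.int64(2
[... 5230 characters left out ...]
8(134), np.int64(96)), (np.int64(40), np.uint8(133), np.int64(96)), (np.int64(42), np.uint8(134), np.int64(95)), (np.int64(44), np.uint8(138), np.int64(95)), (np.int64(46), np.uint8(136), np.int64(98)), (np.int64(48), np.uint8(126), np.int64(105)), (np.int64(50), np.uint8(108), np.int64(115)), (np.int64(52), np.uint8(87), np.int64(127)), (np.int64(54), np.uint8(97), np.int64(120)), (np.int64(56), np.uint8(120), np.int64(108)), (np.int64(58), np.uint8(140), np.int64(99)), (np.int64(60), np.uint8(148), np.int64(96)), (np.int64(62), np.uint8(147), np.int64(97)), (np.int64(64), np.uint8(147), np.int64(97)), (np.int64(66), np.uint8(148), np.int64(96)), (np.int64(68), np.uint8(148), np.int64(95))]
```

The scoop rolled about −6.5° in the grip again, and the profile shows the bay centre about 4.5 mm further +y than I had it. I'll measure the bin's outer and divider edges properly from the first, unobstructed images.

```bash
python3 - <<'E'
from h import *
for n in("scene","top"):
    V=CAL[n]["view"];print(n,"cam",np.round(-V[:3,:3].T@V[:3,3]))
    im=cv2.cvtColor(cv2.imread(f"pics/{n}0.png"),cv2.COLOR_BGR2HSV).astype(np.float32)
    for x in(470,520,570,620,660):
        ys=np.arange(-130,170,.5);uv=proj(n,np.c_[np.full(len(ys),x),ys,np.full(len(ys),75)]).astype(np.float32)
        s=cv2.remap(im[...,1],uv[None,:,0],uv[None,:,1],1)[0];v=cv2.remap(im[...,2],uv[None,:,0],uv[None,:,1],1)[0]
        dark=[float(ys[i]) for i in range(4,len(ys)-4) if v[i]<125 and v[i]==v[i-4:i+5].min()]
        up=ys[np.where((s[:-1]<62)&(s[1:]>=62))[0]];dn=ys[np.where((s[:-1]>=62)&(s[1:]<62))[0]]
        print(x,"in",up,"out",dn,"dark",dark)
E
```

```text
scene cam [1310. -113. 1235.]
470 in [-92.] out [130.5] dark [-83.0, -78.0, -66.5, -53.0, -44.5, -25.0, -17.0, 2.5, 13.5, 28.0, 39.0, 44.5, 53.0, 58.0, 64.0, 72.5, 78.0, 83.5, 95.0, 103.0, 122.5]
520 in [-93.] out [131.5] dark [15.5, 120.0]
570 in [-92.5] out [132.] dark [-94.0, 15.0, 122.0]
620 in [-92.] out [133.] dark [16.0, 121.5]
660 in [-91.5] out [133.5] dark [16.0, 122.5]
top cam [ 313.  -19. 1124.]
470 in [-89.5 -80. ] out [-89. 130.] dark [123.0]
520 in [-90.5 -81. ] out [-84.  130.5] dark [122.5]
570 in [-89.5 -78. ] out [-85. 131.] dark [122.5]
620 in [-89. -78.] out [-83.5 131. ] dark [124.5]
660 in [-89.5 -79.5] out [-82.  132.5] dark [123.5]
```

```bash
cat >> h.py <<'E'
BINP=np.array([574.5,20.3,0]);BY=0.6
ROLL=6.5
_ori=ori
def ori(y,p=0): return _ori(y,p)*R.from_rotvec([0,ROLL,0],degrees=True)
def lipT(l,yaw,pitch):
    S=_ori(yaw,pitch);g=np.array(l)-S.apply([0,87,88.8]);return tuple(g+ori(yaw,pitch).apply([0,0,grip_depth])),yaw,pitch
def edges(im,n="scene"):
    """lateral position of pan side edges in the levelled scoop frame (want -48,48)"""
    p,r=tool();g=p-r.apply([0,0,grip_depth]);S=r*R.from_rotvec([0,-ROLL,0],degrees=True)
    hsv=cv2.cvtColor(im[n],cv2.COLOR_RGB2HSV).astype(np.float32);s=cv2.GaussianBlur(hsv[...,1],(0,0),.5)
    for y in(62,70,78):
        xs=np.arange(-70,71,.5);uv=proj(n,g+S.apply(np.c_[xs,np.full(len(xs),y),np.full(len(xs),88)])).astype(np.float32)
        v=cv2.remap(s,uv[None,:,0],uv[None,:,1],1)[0];lo=xs[(v<48)];print(y,lo.min() if len(lo) else None,lo.max() if len(lo) else None)
    for x in(-40,-20,0,20,40):
        ys=np.arange(70,105,.5);uv=proj(n,g+S.apply(np.c_[np.full(len(ys),x),ys,np.full(len(ys),88)])).astype(np.float32)
        v=cv2.remap(s,uv[None,:,0],uv[None,:,1],1)[0];lo=ys[v<55];print("lip x",x,lo.max() if len(lo) else None)
E
python3 - <<'E'
from h import *
plan([[lipT(bay(-1,30,75),BY,8)]])
E
```

```text
0 [0.015, -0.001, -0.021, 0.001, 0.146, -0.005] rows>=0.9
```

```bash

python3 -m jog '[[0.005,0,-0.01,0,0.07,0,-1],[0.015,0,-0.021,0,0.146,-0.005,-1],[0.015,0,-0.021,0,0.146,-0.005,-1],[0.015,0,-0.021,0,0.146,-0.005,-1],[0.015,0,-0.021,0,0.146,-0.005,-1]]'
python3 - <<'E'
from h import *
im=snap();edges(snap());print(tool()[0],np.round(lipT(bay(-1,30,75),BY,8)[0],1))
E
```

```text
time: 17.9
tcp_pos: [529.0, -33.2, 172.3]
orientation: [-172.0, -6.3, 89.7]
wrist_force: [-0.3, 0.5, -1.5]
grip_width: 0.285
finger_force: 60.0
62 -70.0 47.5
70 -70.0 48.0
78 -70.0 48.0
lip x -40 85.5
lip x -20 86.0
lip x 0 86.5
lip x 20 87.0
lip x 40 87.5
[529.07029522 -32.61836906 172.57943993] [528.7 -33.1 172.2]
```

```bash
python3 - <<'E'
from h import *
plan([[lipT(bay(-1,30,h),BY,8) for h in(40,15,5)]])
E
```

```text
0 [-0.015, 0.015, 0.116, 0.001, 0.001, 0.001] rows>=0.8
0 [-0.024, 0.026, 0.198, 0.001, 0.001, 0.001] rows>=0.6
0 [-0.028, 0.031, 0.231, 0.001, 0.001, 0.001] rows>=0.2
```

```bash

python3 -m jog '[[-0.007,0.007,0.058,0,0,0,-1],[-0.012,0.012,0.09,0,0,0,-1],[-0.015,0.015,0.116,0,0,0,-1],[-0.015,0.015,0.116,0,0,0,-1],[-0.015,0.015,0.116,0,0,0,-1]]'
python3 - <<'E'
from h import *
plan([[lipT(bay(-1,30,h),BY,8) for h in(15,5)]])
E
```

```text
time: 18.52
tcp_pos: [528.6, -33.4, 137.1]
orientation: [-172.0, -6.4, 89.7]
wrist_force: [-0.1, -0.2, -1.9]
grip_width: 0.284
finger_force: 60.0
0 [-0.008, 0.012, 0.082, 0.001, -0.0, 0.001] rows>=0.6
0 [-0.012, 0.016, 0.114, 0.001, -0.0, 0.001] rows>=0.2
```

No contact this time, so I'll continue down.

```bash

python3 -m jog '[[-0.004,0.006,0.04,0,0,0,-1],[-0.008,0.012,0.082,0,0,0,-1],[-0.012,0.016,0.105,0,0,0,-1],[-0.012,0.016,0.114,0,0,0,-1],[-0.012,0.016,0.114,0,0,0,-1],[-0.012,0.016,0.114,0,0,0,-1]]'
python3 - <<'E'
from h import *
plan([[lipT(bay(-1,30,h),BY,8) for h in(5,2,1,0)]])
E
```

```text
time: 19.02
tcp_pos: [529.1, -33.2, 103.1]
orientation: [-172.1, -6.4, 89.7]
wrist_force: [0.2, -0.0, -1.9]
grip_width: 0.283
finger_force: 60.0
0 [0.0, -0.001, 0.003, 0.002, 0.0, 0.0] rows>=0.0
0 [-0.001, 0.0, 0.013, 0.002, 0.0, 0.0] rows>=0.1
0 [-0.001, 0.001, 0.016, 0.002, 0.0, 0.0] rows>=0.0
0 [-0.002, 0.001, 0.019, 0.002, 0.0, 0.0] rows>=0.0
```

```bash

python3 -m jog '[[0,0,0.007,0,0,0,-1],[0,0,0.013,0,0,0,-1],[0,0,0.013,0,0,0,-1],[0,0,0.013,0,0,0,-1]]'
python3 -m jog '[[0,0,0.004,0,0,0,-1],[0,0,0.007,0,0,0,-1],[0,0,0.007,0,0,0,-1],[0,0,0.007,0,0,0,-1]]'
python3 - <<'E'
from h import *
plan([[lipT(bay(-1,30,0),BY,8)],[lipT(bay(-1,x,h),BY,8) for x,h in((50,0),(70,0),(80,0),(90,0),(95,0))]])
E
```

```text
time: 19.35
tcp_pos: [528.3, -32.8, 98.9]
orientation: [-172.0, -6.4, 89.7]
wrist_force: [0.2, 0.1, -1.4]
grip_width: 0.28
finger_force: 60.0
time: 19.68
tcp_pos: [528.0, -32.5, 96.7]
orientation: [-172.0, -6.4, 89.7]
wrist_force: [-0.1, 0.4, -1.2]
grip_width: 0.284
finger_force: 60.0
0 [-0.002, 0.002, -0.002, 0.002, -0.0, 0.0] rows>=0.0
1 [0.0, 0.067, -0.003, 0.0, 0.0, 0.0] rows>=0.5
1 [0.001, 0.134, -0.007, 0.0, 0.0, 0.0] rows>=0.5
1 [0.001, 0.167, -0.009, 0.0, 0.0, 0.0] rows>=0.2
1 [0.001, 0.2, -0.01, 0.0, 0.0, 0.0] rows>=0.2
1 [0.001, 0.217, -0.011, 0.0, 0.0, 0.0] rows>=0.1
```

```bash

python3 -m jog '[[0,0,0.003,0,0,0,-1],[0,0,0.005,0,0,0,-1],[0,0,0.005,0,0,0,-1]]'
python3 -m jog '[[0,0,0.003,0,0,0,-1],[0,0,0.005,0,0,0,-1],[0,0,0.005,0,0,0,-1]]'
python3 -m jog '[[0,0,0.003,0,0,0,-1],[0,0,0.005,0,0,0,-1],[0,0,0.005,0,0,0,-1]]'
```

```text
time: 19.93
tcp_pos: [527.7, -32.3, 95.1]
orientation: [-172.0, -6.4, 89.7]
wrist_force: [-0.6, 0.2, -2.1]
grip_width: 0.282
finger_force: 60.0
time: 20.18
tcp_pos: [527.5, -32.2, 93.6]
orientation: [-172.0, -6.4, 89.7]
wrist_force: [0.0, -0.6, -2.2]
grip_width: 0.281
finger_force: 60.0
time: 20.43
tcp_pos: [527.4, -32.0, 92.2]
orientation: [-172.0, -6.4, 89.7]
wrist_force: [0.7, -0.1, -1.0]
grip_width: 0.28
finger_force: 60.0
```

```bash

python3 -m jog '[[0,0,0.003,0,0,0,-1],[0,0,0.005,0,0,0,-1],[0,0,0.005,0,0,0,-1]]'
python3 -m jog '[[0,0,0.003,0,0,0,-1],[0,0,0.005,0,0,0,-1],[0,0,0.005,0,0,0,-1]]'
python3 -m jog '[[0,0,0.003,0,0,0,-1],[0,0,0.005,0,0,0,-1],[0,0,0.005,0,0,0,-1]]'
```

```text
time: 20.68
tcp_pos: [527.3, -32.1, 91.7]
orientation: [-172.1, -6.4, 89.7]
wrist_force: [-5.3, -2.2, 16.1]
grip_width: 0.281
finger_force: 60.0
time: 20.93
tcp_pos: [527.1, -32.3, 91.3]
orientation: [-172.1, -6.4, 89.7]
wrist_force: [-12.1, -7.1, 36.1]
grip_width: 0.285
finger_force: 60.0
time: 21.18
tcp_pos: [526.7, -32.8, 90.5]
orientation: [-172.1, -6.3, 89.7]
wrist_force: [-19.6, -11.9, 51.7]
grip_width: 0.28
finger_force: 60.1
```

```bash

python3 -m jog '[[0,0,-0.008,0,0,0,-1],[0,0,-0.012,0,0,0,-1],[0,0,-0.012,0,0,0,-1]]'
python3 -m jog '[[0,0.04,-0.002,0,0,0,-1],[0,0.08,-0.004,0,0,0,-1],[0,0.12,-0.006,0,0,0,-1],[0,0.15,-0.0075,0,0,0,-1],[0,0.15,-0.0075,0,0,0,-1],[0,0.15,-0.0075,0,0,0,-1]]'
python3 - <<'E'
from h import *
p,r=tool();print(p, lipT(bay(-1,95,0),BY,8)[0])
im=snap()
for n in im:
  hsv=cv2.cvtColor(im[n],cv2.COLOR_RGB2HSV);m=((hsv[...,0]<14)&(hsv[...,1]>140)&(hsv[...,2]>150)).astype(np.uint8)
  k,_,st,c=cv2.connectedComponentsWithStats(m);print(n,[(c[i].round().tolist(),int(st[i,4])) for i in range(1,k) if st[i,4]>15])
E
```

```text
time: 21.43
tcp_pos: [527.4, -32.0, 91.6]
orientation: [-172.1, -6.4, 89.7]
wrist_force: [0.1, -0.6, -0.8]
grip_width: 0.286
finger_force: 60.0
time: 21.93
tcp_pos: [573.3, -31.7, 87.3]
orientation: [-172.1, -6.4, 89.7]
wrist_force: [2.6, -0.1, 1.4]
grip_width: 0.284
finger_force: 60.0
[573.340286   -31.66594723  87.31205104] (np.float64(593.6582557365247), np.float64(-32.37404661444354), np.float64(91.54649761345271))
scene [([262.0, 210.0], 41), ([244.0, 224.0], 16), ([260.0, 225.0], 18), ([374.0, 253.0], 70), ([363.0, 254.0], 68), ([350.0, 256.0], 69), ([309.0, 261.0], 62), ([321.0, 259.0], 60)]
top []
```

```bash

python3 -m jog '[[0,0.025,-0.001,0,0,0,-1],[0,0.045,-0.002,0,0,0,-1],[0,0.058,-0.003,0,0,0,-1],[0,0.058,-0.003,0,0,0,-1],[0,0.058,-0.003,0,0,0,-1]]'
cat >> h.py <<'E'
def balls(im,n="scene"):
  hsv=cv2.cvtColor(im[n],cv2.COLOR_RGB2HSV);m=((hsv[...,0]<14)&(hsv[...,1]>140)&(hsv[...,2]>150)).astype(np.uint8)
  k,_,st,c=cv2.connectedComponentsWithStats(m);print(n,[(c[i].round().tolist(),int(st[i,4])) for i in range(1,k) if st[i,4]>8])
E
python3 - <<'E'
from h import *
balls(snap())
E
```

```text
time: 22.45
tcp_pos: [589.3, -31.6, 86.0]
orientation: [-172.0, -6.4, 89.7]
wrist_force: [-0.7, -0.1, 5.2]
grip_width: 0.281
finger_force: 60.0
scene [([262.0, 210.0], 41), ([243.0, 224.0], 15), ([260.0, 225.0], 18), ([374.0, 253.0], 67), ([362.0, 255.0], 65), ([350.0, 256.0], 68), ([311.0, 260.0], 58), ([323.0, 259.0], 53)]
```

```bash

python3 -m jog '[[0,0.008,-0.0005,0,0,0,-1],[0,0.013,-0.001,0,0,0,-1],[0,0.013,-0.001,0,0,0,-1]]'
python3 -m jog '[[0,0.007,-0.0005,0,0,0,-1],[0,0.01,-0.001,0,0,0,-1],[0,0.01,-0.001,0,0,0,-1]]'
python3 - <<'E'
from h import *
balls(snap());p,r=tool();print(p)
E
```

```text
time: 22.8
tcp_pos: [592.0, -31.6, 85.9]
orientation: [-171.9, -6.4, 89.7]
wrist_force: [-7.3, -2.1, 12.2]
grip_width: 0.279
finger_force: 60.0
time: 23.05
tcp_pos: [592.5, -31.7, 86.1]
orientation: [-171.6, -6.5, 89.7]
wrist_force: [-20.0, -5.7, 27.6]
grip_width: 0.284
finger_force: 60.0
scene [([262.0, 210.0], 41), ([244.0, 224.0], 16), ([260.0, 225.0], 19), ([375.0, 253.0], 70), ([362.0, 254.0], 69), ([350.0, 256.0], 68), ([325.0, 259.0], 59), ([313.0, 260.0], 56)]
[592.56920472 -31.68308771  86.1377053 ]
```

```bash
cat >> h.py <<'E'
SZ=84-grip_depth
def rearT(rear,yaw,pitch):
    """TCP so that the pan's rear underside edge is at rear"""
    S=_ori(yaw,pitch);g=np.array(rear)-S.apply([0,-13,SZ+grip_depth]);return tuple(g+ori(yaw,pitch).apply([0,0,grip_depth])),yaw,pitch
def lipT2(l,yaw,pitch):
    S=_ori(yaw,pitch);g=np.array(l)-S.apply([0,87,SZ+grip_depth]);return tuple(g+ori(yaw,pitch).apply([0,0,grip_depth])),yaw,pitch
def frame():
    p,r=tool();S=r*R.from_rotvec([0,-ROLL,0],degrees=True);g=p-r.apply([0,0,grip_depth])
    return g+S.apply([0,-13,SZ+grip_depth]),g+S.apply([0,87,SZ+grip_depth])
E
python3 - <<'E'
from h import *
re,li=frame();print(re,li)
plan([[rearT(re+[0,0,k*.5],BY,p) for k,p in enumerate((5,0,-5,-10,-16))]+[rearT(re+[0,0,h],BY,-16) for h in(40,100,150)]])
E
```

```text
[570.27889063 -34.04553995  23.38498928] [669.21950193 -32.89411157   8.91330496]
0 [0.0, -0.013, -0.002, -0.073, -0.0, -0.007] rows>=0.5
0 [0.001, -0.032, -0.006, -0.184, -0.0, -0.019] rows>=0.7
0 [0.001, -0.052, -0.007, -0.294, -0.0, -0.032] rows>=0.7
0 [0.001, -0.071, -0.007, -0.405, -0.001, -0.045] rows>=0.7
0 [0.001, -0.094, -0.005, -0.537, -0.001, -0.06] rows>=0.8
0 [0.015, -0.113, -0.13, -0.537, -0.001, -0.06] rows>=0.9
0 [0.037, -0.142, -0.326, -0.537, -0.001, -0.06] rows>=1.4
0 [0.056, -0.166, -0.49, -0.537, -0.001, -0.06] rows>=1.2
```

```bash

python3 -m jog '[[0,-0.013,-0.004,-0.073,0,-0.007,-1],[0.001,-0.022,-0.006,-0.13,0,-0.013,-1],[0.001,-0.032,-0.007,-0.184,0,-0.019,-1],[0.001,-0.042,-0.008,-0.24,0,-0.025,-1],[0.001,-0.052,-0.009,-0.294,0,-0.032,-1],[0.001,-0.071,-0.009,-0.405,0,-0.045,-1],[0.001,-0.094,-0.007,-0.537,-0.001,-0.06,-1],[0.001,-0.094,-0.007,-0.537,-0.001,-0.06,-1],[0.001,-0.094,-0.007,-0.537,-0.001,-0.06,-1],[0.001,-0.094,-0.007,-0.537,-0.001,-0.06,-1]]'
python3 - <<'E'
from h import *
balls(snap());re,li=frame();print(re,li)
plan([[rearT(re+[0,0,h],BY,-16) for h in(30,90,150)]])
E
```

```text
time: 23.98
tcp_pos: [568.5, -31.8, 91.4]
orientation: [163.6, -6.2, 92.4]
wrist_force: [0.7, -0.4, -1.8]
grip_width: 0.283
finger_force: 60.0
scene [([262.0, 210.0], 41), ([243.0, 224.0], 19), ([260.0, 225.0], 19), ([325.0, 233.0], 129), ([375.0, 253.0], 69), ([363.0, 255.0], 67), ([350.0, 256.0], 67)]
[575.78562707 -34.06961715  25.38290536] [671.7081123  -33.08714284  53.63023394]
0 [0.011, 0.03, -0.095, 0.009, 0.001, 0.001] rows>=0.7
0 [0.032, 0.086, -0.286, 0.009, 0.001, 0.001] rows>=1.4
0 [0.054, 0.143, -0.476, 0.009, 0.001, 0.001] rows>=1.4
```

```bash

python3 -m jog '[[0.004,0.01,-0.03,0,0,0,-1],[0.009,0.024,-0.08,0,0,0,-1],[0.016,0.043,-0.143,0,0,0,-1],[0.024,0.065,-0.215,0,0,0,-1],[0.032,0.086,-0.286,0,0,0,-1],[0.04,0.107,-0.357,0,0,0,-1],[0.047,0.126,-0.42,0,0,0,-1],[0.054,0.143,-0.476,0,0,0,-1],[0.054,0.143,-0.476,0,0,0,-1],[0.054,0.143,-0.476,0,0,0,-1]]'
python3 - <<'E'
from h import *
balls(snap())
print("bottle",unproj("scene",(478,263),0),unproj("top",(187,152),0))
# bucket rim extent along mid lines, from first pictures (green)
for n in("scene","top"):
    im=cv2.cvtColor(cv2.imread(f"pics/{n}0.png"),cv2.COLOR_BGR2HSV)
    w=np.array([[unproj(n,(u,v),110)[:2] for u in range(640)] for v in range(400)])
    m=(im[...,0]>50)&(im[...,0]<75)&(im[...,1]>150)
    k,l,st,c=cv2.connectedComponentsWithStats(m.astype(np.uint8));i=1+st[1:,4].argmax()
    P=w[l==i];print(n,cv2.minAreaRect(P.astype(np.float32)))
re,li=frame();print(re,li)
b=np.array([460,300,0.])
plan([[rearT(re+[-60,100,0],2,-15),rearT(re+[-120,200,0],4,-15)],[rearT(b+[-92,0,175],8,-15)],[lipT2(b+[0,0,170],8,5),lipT2(b+[0,0,150],8,25)],[lipT2(b+[0,0,140],8,45)]])
E
```

```text
time: 24.92
tcp_pos: [570.0, -32.0, 242.7]
orientation: [163.4, -6.1, 92.4]
wrist_force: [-0.3, 0.2, -2.7]
grip_width: 0.284
finger_force: 60.0
scene [([327.0, 200.0], 165), ([262.0, 210.0], 41), ([243.0, 224.0], 20), ([260.0, 225.0], 19), ([374.0, 253.0], 70), ([362.0, 255.0], 68), ([350.0, 256.0], 69)]
bottle [703.35489431 384.53727384   0.        ] [687.18406578 372.56382797   0.        ]
scene ((524.7088623046875, 300.48883056640625), (237.7623291015625, 234.80699157714844), 10.751608848571777)
top ((487.67041015625, 305.42041015625), (198.65184020996094, 211.6403045654297), 10.762735366821289)
[574.84247811 -33.80691456 174.42341611] [670.80612403 -32.85536377 202.53165712]
0 [0.339, -0.184, -0.016, 0.033, 0.009, -0.027] rows>=2.8
0 [0.678, -0.373, -0.033, 0.038, 0.021, -0.07] rows>=2.8
1 [0.469, -0.249, -0.016, 0.01, 0.023, -0.085] rows>=3.8
2 [-0.043, 0.048, 0.004, 0.442, 0.0, 0.05] rows>=2.8
2 [-0.045, 0.146, 0.019, 0.883, 0.0, 0.101] rows>=2.8
3 [0.006, 0.106, -0.055, 0.442, 0.0, 0.05] rows>=2.8
```

```bash

python3 -m jog '[[0.05,-0.03,-0.003,0.01,0,0,-1],[0.12,-0.065,-0.006,0.02,0,-0.01,-1],[0.2,-0.11,-0.01,0.033,0.005,-0.015,-1],[0.28,-0.155,-0.013,0.033,0.007,-0.02,-1],[0.36,-0.2,-0.016,0.033,0.01,-0.03,-1],[0.44,-0.24,-0.02,0.034,0.012,-0.04,-1],[0.52,-0.285,-0.025,0.035,0.015,-0.05,-1],[0.59,-0.325,-0.03,0.036,0.018,-0.06,-1],[0.64,-0.35,-0.031,0.038,0.02,-0.066,-1],[0.678,-0.373,-0.033,0.038,0.021,-0.07,-1],[0.678,-0.373,-0.033,0.038,0.021,-0.07,-1]]'
python3 -m jog '[[0.05,-0.025,-0.002,0,0.003,-0.01,-1],[0.11,-0.06,-0.004,0.002,0.006,-0.02,-1],[0.18,-0.095,-0.007,0.005,0.01,-0.035,-1],[0.25,-0.13,-0.01,0.007,0.013,-0.05,-1],[0.32,-0.17,-0.012,0.01,0.016,-0.06,-1],[0.38,-0.2,-0.014,0.01,0.02,-0.07,-1],[0.43,-0.23,-0.016,0.01,0.022,-0.08,-1],[0.469,-0.249,-0.016,0.01,0.023,-0.085,-1],[0.469,-0.249,-0.016,0.01,0.023,-0.085,-1],[0.469,-0.249,-0.016,0.01,0.023,-0.085,-1]]'
python3 - <<'E'
from h import *
balls(snap());re,li=frame();print(re,li)
b=np.array([460,300,0.])
plan([[lipT2(b+[0,0,170],8,5),lipT2(b+[0,0,150],8,25)],[lipT2(b+[0,0,140],8,45)]])
E
```

```text
time: 25.93
tcp_pos: [448.7, 169.4, 240.1]
orientation: [165.0, -6.3, 95.8]
wrist_force: [0.2, -0.0, -3.7]
grip_width: 0.283
finger_force: 60.0
time: 26.77
tcp_pos: [363.5, 301.4, 241.1]
orientation: [164.9, -6.2, 99.8]
wrist_force: [-0.2, 0.1, -2.5]
grip_width: 0.28
finger_force: 60.0
scene [([438.0, 124.0], 120), ([262.0, 210.0], 41), ([243.0, 224.0], 18), ([260.0, 225.0], 18), ([375.0, 253.0], 68), ([362.0, 254.0], 70), ([350.0, 256.0], 69)]
[368.62755879 299.34458272 174.88901538] [464.28376968 312.77796774 200.76242806]
0 [-0.041, 0.046, 0.003, 0.442, 0.001, 0.05] rows>=2.8
0 [-0.043, 0.145, 0.018, 0.883, 0.001, 0.1] rows>=2.8
1 [0.006, 0.106, -0.055, 0.442, 0.0, 0.05] rows>=2.8
```

```bash

python3 -m jog '[[-0.02,0.02,0.001,0.15,0,0.02,-1],[-0.03,0.035,0.002,0.3,0,0.035,-1],[-0.041,0.046,0.003,0.442,0.001,0.05,-1],[-0.042,0.08,0.007,0.59,0.001,0.067,-1],[-0.042,0.11,0.012,0.735,0.001,0.083,-1],[-0.043,0.145,0.018,0.883,0.001,0.1,-1],[-0.043,0.145,0.018,0.883,0.001,0.1,-1],[-0.043,0.145,0.018,0.883,0.001,0.1,-1]]'
python3 -m jog '[[0.002,0.035,-0.018,0.15,0,0.017,-1],[0.004,0.07,-0.036,0.3,0,0.034,-1],[0.006,0.106,-0.055,0.442,0,0.05,-1],[0.006,0.106,-0.055,0.442,0,0.05,-1],[0.006,0.106,-0.055,0.442,0,0.05,-1],[0.006,0.106,-0.055,0.442,0,0.05,-1],[0.006,0.106,-0.055,0.442,0,0.05,-1],[0.006,0.106,-0.055,0.442,0,0.05,-1]]'
python3 - <<'E'
from h import *
im=snap();balls(im);balls(im,"top");re,li=frame();print(re,li)
E
```

```text
time: 27.53
tcp_pos: [410.6, 294.6, 244.4]
orientation: [-154.8, -5.9, 95.1]
wrist_force: [0.3, -0.5, -1.9]
grip_width: 0.287
finger_force: 60.0
time: 28.2
tcp_pos: [443.7, 300.5, 249.9]
orientation: [-135.1, -4.7, 93.5]
wrist_force: [-0.8, -0.0, -2.2]
grip_width: 0.285
finger_force: 60.0
scene [([262.0, 210.0], 41), ([243.0, 224.0], 16), ([260.0, 225.0], 17), ([374.0, 253.0], 65), ([362.0, 254.0], 67), ([350.0, 256.0], 67)]
top [([94.0, 101.0], 9), ([286.0, 160.0], 228), ([378.0, 209.0], 24), ([394.0, 211.0], 33), ([376.0, 220.0], 51), ([393.0, 223.0], 49), ([504.0, 335.0], 19)]
[389.42434585 290.70179152 212.29022266] [459.67068045 300.70378717 141.8245391 ]
```

```bash
python3 - <<'E'
from h import *
L=lambda h,x=30:lipT2(bay(1,x,h),BY,8)
plan([[lipT2((460,300,170),6,25),lipT2((480,270,190),4,8)],[lipT2((540,180,180),2,8),L(150)],[L(80)]])
E
```

```text
0 [-0.001, -0.122, 0.044, -0.442, 0.025, -0.012] rows>=2.8
0 [-0.099, -0.148, 0.054, -0.822, 0.04, -0.01] rows>=2.4
1 [-0.303, 0.182, -0.026, -0.005, 0.006, 0.044] rows>=2.6
1 [-0.659, 0.375, -0.046, -0.008, 0.011, 0.074] rows>=2.9
2 [-0.026, 0.032, 0.23, 0.0, 0.0, 0.0] rows>=1.7
```

```bash

python3 -m jog '[[0,-0.06,0.022,-0.2,0.012,-0.006,-1],[0,-0.122,0.044,-0.442,0.025,-0.012,-1],[-0.05,-0.135,0.05,-0.6,0.03,-0.011,-1],[-0.099,-0.148,0.054,-0.822,0.04,-0.01,-1],[-0.099,-0.148,0.054,-0.822,0.04,-0.01,-1],[-0.099,-0.148,0.054,-0.822,0.04,-0.01,-1],[-0.099,-0.148,0.054,-0.822,0.04,-0.01,-1]]'
python3 -m jog '[[-0.1,0.06,-0.01,0,0.002,0.015,-1],[-0.2,0.12,-0.018,-0.003,0.004,0.03,-1],[-0.303,0.182,-0.026,-0.005,0.006,0.044,-1],[-0.4,0.235,-0.032,-0.006,0.008,0.05,-1],[-0.5,0.29,-0.037,-0.007,0.01,0.06,-1],[-0.6,0.345,-0.043,-0.008,0.011,0.07,-1],[-0.659,0.375,-0.046,-0.008,0.011,0.074,-1],[-0.659,0.375,-0.046,-0.008,0.011,0.074,-1],[-0.659,0.375,-0.046,-0.008,0.011,0.074,-1]]'
python3 - <<'E'
from h import *
im=snap();balls(im,"top");balls(im);edges(im)
plan([[lipT2(bay(1,30,80),BY,8)]])
E
```

```text
time: 28.88
tcp_pos: [401.7, 266.7, 267.4]
orientation: [-171.9, -6.4, 93.1]
wrist_force: [0.9, 1.0, -1.7]
grip_width: 0.28
finger_force: 60.0
time: 29.63
tcp_pos: [527.8, 76.0, 240.3]
orientation: [-171.6, -6.5, 89.5]
wrist_force: [0.4, -0.2, -2.3]
grip_width: 0.283
finger_force: 60.0
top [([301.0, 161.0], 14), ([199.0, 191.0], 61), ([172.0, 195.0], 51), ([378.0, 209.0], 24), ([394.0, 211.0], 33), ([376.0, 220.0], 52), ([393.0, 223.0], 49)]
scene [([262.0, 210.0], 42), ([243.0, 224.0], 17), ([260.0, 225.0], 20), ([374.0, 253.0], 70), ([362.0, 255.0], 67), ([350.0, 256.0], 68)]
62 -50.0 70.5
70 -49.5 70.5
78 -50.0 70.5
lip x -40 86.0
lip x -20 87.0
lip x 0 87.0
lip x 20 87.5
lip x 40 104.5
0 [-0.027, 0.032, 0.224, -0.007, -0.001, -0.001] rows>=1.6
```

Two balls are in the bucket (top 199,191 and 172,195). Next, the left bay.

```bash

python3 -m jog '[[-0.009,0.01,0.07,0,0,0,-1],[-0.018,0.02,0.14,0,0,0,-1],[-0.027,0.032,0.224,-0.007,0,0,-1],[-0.027,0.032,0.224,-0.007,0,0,-1],[-0.027,0.032,0.224,-0.007,0,0,-1]]'
python3 - <<'E'
from h import *
edges(snap())
plan([[lipT2(bay(1,30,h),BY,8) for h in (50,10,3)]])
E
```

```text
time: 30.15
tcp_pos: [525.9, 77.2, 172.8]
orientation: [-171.9, -6.4, 89.7]
wrist_force: [1.1, 0.0, -1.6]
grip_width: 0.283
finger_force: 60.0
62 -48.0 70.5
70 -48.0 70.5
78 -48.0 70.5
lip x -40 85.0
lip x -20 85.5
lip x 0 86.0
lip x 20 86.0
lip x 40 87.5
0 [-0.012, 0.012, 0.105, 0.005, 0.0, 0.0] rows>=0.8
0 [-0.026, 0.031, 0.236, 0.005, 0.0, 0.0] rows>=1.0
0 [-0.029, 0.034, 0.259, 0.005, 0.0, 0.0] rows>=0.2
```

```bash

python3 -m jog '[[-0.004,0.004,0.035,0,0,0,-1],[-0.008,0.008,0.07,0.005,0,0,-1],[-0.012,0.012,0.105,0.005,0,0,-1],[-0.012,0.012,0.105,0.005,0,0,-1],[-0.012,0.012,0.105,0.005,0,0,-1]]'
python3 - <<'E'
from h import *
plan([[lipT2(bay(1,30,h),BY,8) for h in (10,3)]])
E
```

```text
time: 30.67
tcp_pos: [525.6, 76.3, 140.4]
orientation: [-171.8, -6.4, 89.6]
wrist_force: [0.1, 0.7, -3.0]
grip_width: 0.282
finger_force: 60.0
0 [-0.012, 0.022, 0.124, -0.004, 0.0, -0.002] rows>=0.9
0 [-0.015, 0.026, 0.147, -0.004, 0.0, -0.002] rows>=0.2
```

```bash

python3 -m jog '[[-0.004,0.007,0.04,0,0,0,-1],[-0.008,0.014,0.08,0,0,0,-1],[-0.012,0.022,0.124,-0.004,0,-0.002,-1],[-0.015,0.026,0.14,-0.004,0,-0.002,-1],[-0.015,0.026,0.147,-0.004,0,-0.002,-1],[-0.015,0.026,0.147,-0.004,0,-0.002,-1],[-0.015,0.026,0.147,-0.004,0,-0.002,-1]]'
python3 -m jog '[[0,0,0.003,0,0,0,-1],[0,0,0.005,0,0,0,-1],[0,0,0.005,0,0,0,-1]]'
python3 -m jog '[[0,0,0.003,0,0,0,-1],[0,0,0.005,0,0,0,-1],[0,0,0.005,0,0,0,-1]]'
python3 - <<'E'
from h import *
print(frame())
plan([[lipT2(bay(1,30,h),BY,8) for h in (0,-1)]])
E
```

```text
time: 31.25
tcp_pos: [527.9, 76.8, 96.7]
orientation: [-172.1, -6.4, 89.7]
wrist_force: [-0.4, -0.2, -1.8]
grip_width: 0.282
finger_force: 60.0
time: 31.5
tcp_pos: [527.5, 77.0, 94.9]
orientation: [-172.1, -6.4, 89.7]
wrist_force: [-0.5, 0.9, -1.8]
grip_width: 0.283
finger_force: 60.0
time: 31.75
tcp_pos: [527.1, 77.1, 93.1]
orientation: [-172.1, -6.4, 89.7]
wrist_force: [-0.1, -1.0, -1.8]
grip_width: 0.283
finger_force: 60.0
(array([505.27936204,  74.75226652,  30.16864078]), array([604.326981  ,  75.83737621,  16.44305464]))
0 [-0.001, -0.001, 0.002, 0.002, 0.0, 0.001] rows>=0.0
0 [-0.001, -0.0, 0.005, 0.002, 0.0, 0.001] rows>=0.0
```

```bash

python3 -m jog '[[0,0,0.002,0,0,0,-1],[0,0,0.004,0,0,0,-1],[0,0,0.004,0,0,0,-1]]'
python3 -m jog '[[0,0.04,-0.002,0,0,0,-1],[0,0.08,-0.004,0,0,0,-1],[0,0.12,-0.006,0,0,0,-1],[0,0.15,-0.0075,0,0,0,-1],[0,0.15,-0.0075,0,0,0,-1],[0,0.15,-0.0075,0,0,0,-1]]'
python3 - <<'E'
from h import *
balls(snap());print(frame())
E
```

```text
time: 32.0
tcp_pos: [526.9, 77.3, 91.9]
orientation: [-172.1, -6.4, 89.7]
wrist_force: [-0.2, -0.4, -1.4]
grip_width: 0.283
finger_force: 60.0
time: 32.5
tcp_pos: [571.8, 77.5, 87.8]
orientation: [-172.1, -6.4, 89.7]
wrist_force: [-0.4, -1.3, -2.1]
grip_width: 0.281
finger_force: 60.0
scene [([262.0, 210.0], 41), ([243.0, 224.0], 15), ([260.0, 225.0], 18), ([363.0, 255.0], 55), ([375.0, 253.0], 60), ([351.0, 256.0], 56)]
(array([549.37252728,  75.13395304,  25.05970647]), array([648.41351478,  76.2231829 ,  11.2866758 ]))
```

```bash

python3 -m jog '[[0,0,0.003,0,0,0,-1],[0,0.025,0.002,0,0,0,-1],[0,0.045,0.001,0,0,0,-1],[0,0.06,0,0,0,0,-1],[0,0.06,0,0,0,0,-1],[0,0.06,0,0,0,0,-1]]'
python3 -m jog '[[0,0.008,-0.0005,0,0,0,-1],[0,0.015,-0.001,0,0,0,-1],[0,0.015,-0.001,0,0,0,-1]]'
python3 - <<'E'
from h import *
balls(snap());print(frame())
E
```

```text
time: 33.1
tcp_pos: [590.3, 77.7, 85.7]
orientation: [-172.2, -6.4, 89.7]
wrist_force: [1.7, 0.2, 1.5]
grip_width: 0.284
finger_force: 60.0
time: 33.35
tcp_pos: [591.2, 77.6, 86.0]
orientation: [-171.7, -6.4, 89.7]
wrist_force: [-18.1, -4.9, 25.1]
grip_width: 0.285
finger_force: 60.0
scene [([262.0, 210.0], 40), ([243.0, 224.0], 17), ([260.0, 225.0], 18), ([377.0, 253.0], 58), ([365.0, 254.0], 59), ([354.0, 256.0], 60)]
(array([569.06167661,  75.19328813,  23.16305502]), array([668.03760198,  76.36169043,   8.93628333]))
```

Against the ramp with all three balls over the lip. Pitch back as before, more slowly.

```bash

python3 -m jog '[[0,-0.013,-0.004,-0.073,0,-0.007,-1],[0.001,-0.022,-0.006,-0.13,0,-0.013,-1],[0.001,-0.032,-0.007,-0.184,0,-0.019,-1],[0.001,-0.042,-0.008,-0.24,0,-0.025,-1],[0.001,-0.052,-0.009,-0.294,0,-0.032,-1],[0.001,-0.061,-0.009,-0.35,0,-0.038,-1],[0.001,-0.071,-0.009,-0.405,0,-0.045,-1],[0.001,-0.082,-0.008,-0.47,0,-0.053,-1],[0.001,-0.094,-0.007,-0.537,-0.001,-0.06,-1],[0.001,-0.094,-0.007,-0.537,-0.001,-0.06,-1],[0.001,-0.094,-0.007,-0.537,-0.001,-0.06,-1],[0.001,-0.094,-0.007,-0.537,-0.001,-0.06,-1],[0.001,-0.094,-0.007,-0.537,-0.001,-0.06,-1]]'
python3 - <<'E'
from h import *
im=snap();balls(im);re,li=frame();print(re,li)
plan([[rearT(re+[0,0,h],BY,-16) for h in(30,90,150)]])
save("l1",cv2.resize(im["scene"][180:280,290:410],None,fx=5,fy=5))
E
```

```text
time: 34.53
tcp_pos: [567.6, 77.4, 91.4]
orientation: [163.5, -6.2, 92.4]
wrist_force: [0.3, -0.2, -3.0]
grip_width: 0.283
finger_force: 60.0
scene [([262.0, 210.0], 42), ([243.0, 224.0], 17), ([353.0, 226.0], 59), ([368.0, 229.0], 128), ([260.0, 225.0], 18)]
[573.40788898  75.30743042  24.92885807] [669.31872537  76.29407987  53.21556848]
0 [0.011, 0.03, -0.095, 0.01, 0.001, 0.001] rows>=0.7
0 [0.032, 0.086, -0.286, 0.01, 0.001, 0.001] rows>=1.4
0 [0.054, 0.143, -0.476, 0.01, 0.001, 0.001] rows>=1.4
```

```bash

python3 -m jog '[[0.004,0.01,-0.03,0,0,0,-1],[0.009,0.024,-0.08,0,0,0,-1],[0.016,0.043,-0.143,0,0,0,-1],[0.024,0.065,-0.215,0,0,0,-1],[0.032,0.086,-0.286,0,0,0,-1],[0.04,0.107,-0.357,0,0,0,-1],[0.047,0.126,-0.42,0,0,0,-1],[0.054,0.143,-0.476,0,0,0,-1],[0.054,0.143,-0.476,0,0,0,-1],[0.054,0.143,-0.476,0,0,0,-1]]'
python3 - <<'E'
from h import *
im=snap();balls(im);re,li=frame();print(re,li)
b=np.array([460,300,0.])
plan([[rearT(re+[-60,70,0],3,-15),rearT(re+[-120,140,0],5,-15)],[rearT(b+[-92,0,175],8,-15)]])
E
```

```text
time: 35.47
tcp_pos: [567.6, 77.5, 241.7]
orientation: [163.4, -6.2, 92.4]
wrist_force: [-0.3, 0.1, -2.3]
grip_width: 0.282
finger_force: 60.0
scene [([357.0, 193.0], 76), ([373.0, 196.0], 157), ([262.0, 210.0], 41), ([243.0, 224.0], 18), ([260.0, 225.0], 18)]
[572.46585664  75.37045752 173.6990044 ] [668.42541982  76.34870872 201.82026432]
0 [0.239, -0.185, -0.028, 0.035, 0.016, -0.048] rows>=2.2
0 [0.479, -0.375, -0.057, 0.04, 0.028, -0.091] rows>=2.2
1 [0.311, -0.246, -0.036, 0.007, 0.017, -0.064] rows>=2.9
```

All three are lifted. Over to the bucket and pour.

```bash

python3 -m jog '[[0.05,-0.04,-0.005,0.01,0.003,-0.01,-1],[0.11,-0.085,-0.012,0.02,0.008,-0.022,-1],[0.175,-0.135,-0.02,0.035,0.012,-0.035,-1],[0.239,-0.185,-0.028,0.035,0.016,-0.048,-1],[0.3,-0.235,-0.035,0.036,0.02,-0.06,-1],[0.365,-0.285,-0.043,0.037,0.023,-0.07,-1],[0.43,-0.335,-0.05,0.04,0.026,-0.08,-1],[0.479,-0.375,-0.057,0.04,0.028,-0.091,-1],[0.479,-0.375,-0.057,0.04,0.028,-0.091,-1],[0.479,-0.375,-0.057,0.04,0.028,-0.091,-1]]'
python3 -m jog '[[0.05,-0.04,-0.006,0.002,0.003,-0.01,-1],[0.1,-0.08,-0.012,0.003,0.006,-0.02,-1],[0.16,-0.125,-0.018,0.004,0.009,-0.033,-1],[0.22,-0.175,-0.025,0.005,0.012,-0.045,-1],[0.27,-0.215,-0.031,0.006,0.015,-0.055,-1],[0.311,-0.246,-0.036,0.007,0.017,-0.064,-1],[0.311,-0.246,-0.036,0.007,0.017,-0.064,-1],[0.311,-0.246,-0.036,0.007,0.017,-0.064,-1]]'
python3 - <<'E'
from h import *
im=snap();balls(im);re,li=frame();print(re,li)
b=np.array([460,300,0.])
plan([[lipT2(b+[0,0,170],8,5),lipT2(b+[0,0,150],8,25)],[lipT2(b+[0,0,140],8,45)]])
E
```

```text
time: 36.4
tcp_pos: [447.3, 217.7, 240.0]
orientation: [164.9, -6.3, 96.8]
wrist_force: [-0.0, -0.3, -1.7]
grip_width: 0.282
finger_force: 60.0
time: 37.07
tcp_pos: [363.9, 301.6, 241.9]
orientation: [164.8, -6.2, 99.8]
wrist_force: [0.4, 0.0, -3.0]
grip_width: 0.277
finger_force: 60.0
scene [([438.0, 123.0], 112), ([424.0, 126.0], 38), ([262.0, 210.0], 42), ([243.0, 224.0], 17), ([260.0, 225.0], 17)]
[369.17172629 299.56045634 175.63588097] [464.78320483 312.99095283 201.67559937]
0 [-0.042, 0.044, 0.005, 0.444, 0.001, 0.05] rows>=2.8
0 [-0.043, 0.142, 0.02, 0.885, 0.001, 0.1] rows>=2.8
1 [0.006, 0.106, -0.055, 0.442, 0.0, 0.05] rows>=2.8
```

```bash

python3 -m jog '[[-0.02,0.02,0.001,0.15,0,0.02,-1],[-0.03,0.035,0.003,0.3,0,0.035,-1],[-0.042,0.044,0.005,0.442,0.001,0.05,-1],[-0.042,0.08,0.01,0.59,0.001,0.067,-1],[-0.042,0.11,0.015,0.735,0.001,0.083,-1],[-0.043,0.142,0.02,0.883,0.001,0.1,-1],[-0.043,0.142,0.02,0.883,0.001,0.1,-1],[-0.043,0.142,0.02,0.883,0.001,0.1,-1]]'
python3 -m jog '[[0.002,0.035,-0.018,0.15,0,0.017,-1],[0.004,0.07,-0.036,0.3,0,0.034,-1],[0.006,0.106,-0.055,0.442,0,0.05,-1],[0.006,0.106,-0.055,0.442,0,0.05,-1],[0.006,0.106,-0.055,0.442,0,0.05,-1],[0.006,0.106,-0.055,0.442,0,0.05,-1],[0.006,0.106,-0.055,0.442,0,0.05,-1],[0.006,0.106,-0.055,0.442,0,0.05,-1]]'
python3 -m jog '[[0,-0.06,0.022,-0.2,0.012,-0.006,-1],[0,-0.122,0.044,-0.442,0.025,-0.012,-1],[-0.05,-0.135,0.05,-0.6,0.03,-0.011,-1],[-0.099,-0.148,0.054,-0.822,0.04,-0.01,-1],[-0.099,-0.148,0.054,-0.822,0.04,-0.01,-1],[-0.099,-0.148,0.054,-0.822,0.04,-0.01,-1],[-0.099,-0.148,0.054,-0.822,0.04,-0.01,-1]]'
python3 - <<'E'
from h import *
im=snap();balls(im);balls(im,"top");re,li=frame();print(re,li,tool()[0])
# trug check
for n in im: print(n,np.round(fit(im,TRUG,(531.7,-212,-10.5),cams=(n,),sp=8,sa=5)[0],1))
# scoop target: back on mat at start pose, level: grip above mat
ROLLg=6.5
gx=np.array([464,-366,0])
plan([[((450,0,270),0,0)],[((460,-270,260),-2,0)],[((464,-368,200),-2.9,0)]])
E
```

```text
time: 37.83
tcp_pos: [410.2, 294.7, 244.2]
orientation: [-154.9, -5.9, 95.1]
wrist_force: [-0.5, -0.3, -2.3]
grip_width: 0.284
finger_force: 60.0
time: 38.5
tcp_pos: [443.1, 300.6, 249.7]
orientation: [-135.1, -4.7, 93.5]
wrist_force: [-0.9, 0.9, -2.5]
grip_width: 0.285
finger_force: 60.0
time: 39.08
tcp_pos: [400.9, 266.7, 267.6]
orientation: [-172.1, -6.5, 93.1]
wrist_force: [0.0, 0.4, -2.1]
grip_width: 0.279
finger_force: 60.0
scene [([449.0, 175.0], 46), ([262.0, 210.0], 41), ([243.0, 224.0], 18), ([260.0, 225.0], 17)]
top [([117.0, 99.0], 16), ([115.0, 119.0], 486), ([134.0, 112.0], 23), ([65.0, 112.0], 17), ([43.0, 122.0], 86), ([57.0, 122.0], 26), ([66.0, 118.0], 29), ([98.0, 118.0], 9), ([66.0, 127.0], 9), ([93.0, 127.0], 9), ([222.0, 187.0], 13), ([201.0, 190.0], 47), ([378.0, 209.0], 24), ([394.0, 211.0], 32), ([376.0, 220.0], 52), ([393.0, 223.0], 49), ([508.0, 328.0], 12)]
[380.81596184 263.36594771 203.42317681] [479.56590165 270.30939125 189.27262984] [402.72463568 267.04039324 266.24714605]
scene [ 532.1 -211.3  -10.5]
top [ 531.3 -212.5  -10.4]
0 [-0.89, 0.092, -0.127, -0.19, 0.006, 0.068] rows>=6.5
1 [-0.898, 0.033, -0.069, -0.005, 0.0, 0.044] rows>=6.5
2 [-0.347, 0.025, 0.162, -0.002, 0.0, 0.02] rows>=2.8
```

```bash

python3 -m jog '[[-0.1,0.01,-0.02,-0.05,0,0.01,-1],[-0.22,0.02,-0.04,-0.1,0,0.02,-1],[-0.34,0.035,-0.06,-0.15,0,0.03,-1],[-0.46,0.05,-0.08,-0.19,0.003,0.04,-1],[-0.58,0.06,-0.1,-0.19,0.006,0.05,-1],[-0.7,0.072,-0.12,-0.19,0.006,0.06,-1],[-0.82,0.085,-0.127,-0.19,0.006,0.068,-1],[-0.89,0.092,-0.127,-0.19,0.006,0.068,-1],[-0.89,0.092,-0.127,-0.19,0.006,0.068,-1]]'
python3 -m jog '[[-0.12,0.005,-0.01,0,0,0.005,-1],[-0.24,0.01,-0.02,0,0,0.01,-1],[-0.36,0.014,-0.03,0,0,0.018,-1],[-0.48,0.018,-0.04,0,0,0.025,-1],[-0.6,0.022,-0.05,0,0,0.03,-1],[-0.72,0.027,-0.06,0,0,0.035,-1],[-0.83,0.03,-0.069,-0.005,0,0.04,-1],[-0.898,0.033,-0.069,-0.005,0,0.044,-1],[-0.898,0.033,-0.069,-0.005,0,0.044,-1]]'
python3 - <<'E'
from h import *
im=snap();balls(im);balls(im,"top")
S=lambda z:((464,-368,z),-2.9,0)
plan([[S(230),S(100),S(75)]])
E
```

```text
time: 39.93
tcp_pos: [451.4, -4.0, 268.3]
orientation: [-179.9, -6.5, 89.8]
wrist_force: [-0.3, 0.6, -3.1]
grip_width: 0.283
finger_force: 60.0
time: 40.68
tcp_pos: [460.2, -274.3, 258.0]
orientation: [-180.0, -6.6, 87.8]
wrist_force: [-1.0, -0.4, -3.0]
grip_width: 0.284
finger_force: 60.0
scene [([450.0, 175.0], 46), ([262.0, 210.0], 42), ([243.0, 224.0], 17), ([260.0, 225.0], 19)]
top [([222.0, 187.0], 11), ([195.0, 192.0], 126), ([173.0, 195.0], 46), ([378.0, 208.0], 25), ([394.0, 211.0], 33), ([376.0, 220.0], 54), ([393.0, 223.0], 49), ([175.0, 240.0], 31)]
0 [-0.332, 0.025, 0.057, -0.003, -0.003, 0.018] rows>=2.4
0 [-0.382, 0.026, 0.487, -0.003, -0.003, 0.018] rows>=3.1
0 [-0.392, 0.026, 0.57, -0.003, -0.003, 0.018] rows>=0.6
```

```bash

python3 -m jog '[[-0.11,0.01,0.02,0,0,0.006,-1],[-0.22,0.018,0.04,0,0,0.012,-1],[-0.332,0.025,0.057,0,0,0.018,-1],[-0.345,0.025,0.16,0,0,0.018,-1],[-0.357,0.026,0.27,0,0,0.018,-1],[-0.37,0.026,0.38,0,0,0.018,-1],[-0.382,0.026,0.487,0,0,0.018,-1],[-0.388,0.026,0.54,0,0,0.018,-1],[-0.392,0.026,0.57,0,0,0.018,-1],[-0.392,0.026,0.57,0,0,0.018,-1],[-0.392,0.026,0.57,0,0,0.018,-1]]'
python3 -m jog '[[0,0,0.008,0,0,0,-1],[0,0,0.015,0,0,0,-1],[0,0,0.015,0,0,0,-1]]'
```

```text
time: 41.7
tcp_pos: [464.8, -367.7, 76.8]
orientation: [-180.0, -6.5, 87.2]
wrist_force: [-0.6, 0.3, -1.8]
grip_width: 0.285
finger_force: 60.0
time: 41.95
tcp_pos: [464.5, -367.6, 72.6]
orientation: [180.0, -6.4, 87.2]
wrist_force: [0.1, -0.3, -2.7]
grip_width: 0.283
finger_force: 60.0
```

```bash

python3 -m jog '[[0,0,0.005,0,0,0,-1],[0,0,0.009,0,0,0,-1],[0,0,0.009,0,0,0,-1]]'
python3 -m jog '[[0,0,0.004,0,0,0,-1],[0,0,0.008,0,0,0,-1],[0,0,0.008,0,0,0,-1],[0,0,0.008,0,0,0,-1]]' 5
python3 -m jog '[[0,0,0,0,0,0,-0.3],[0,0,0,0,0,0,-0.1],[0,0,0,0,0,0,0.1],[0,0,0,0,0,0,0.5],[0,0,0,0,0,0,1],[0,0,0,0,0,0,1],[0,0,0,0,0,0,1],[0,0,0,0,0,0,1],[0,0,0,0,0,0,1]]'
python3 -m jog '[[0,0,-0.03,0,0,0,1],[0,0,-0.1,0,0,0,1],[0,0,-0.2,0,0,0,1],[0,0,-0.3,0,0,0,1],[0,0,-0.4,0,0,0,1],[0,0,-0.5,0,0,0,1],[0,0,-0.5,0,0,0,1],[0,0,-0.5,0,0,0,1]]'
python3 - <<'E'
from h import *
im=snap()
for n in im: print(n,np.round(fit(im,SCOOP,(501,-370,-2.9),cams=(n,),sp=8,sa=5)[0],1))
t=fit(im,TRUG,(531.7,-212,-10.5),cams=("scene",),sp=25,sa=12)[0];print("trug",t)
import h; h.ROLL=0
plan([[((500,-280,240),-6,0)],[((532,-212,180),-10.5,0),((532,-212,74.2),-10.5,0)]])
E
```

```text
time: 42.2
tcp_pos: [464.2, -367.2, 69.3]
orientation: [-180.0, -6.5, 87.2]
wrist_force: [0.4, 0.2, -2.2]
grip_width: 0.282
finger_force: 60.0
time: 42.53
tcp_pos: [464.3, -367.2, 67.0]
orientation: [180.0, -6.5, 87.2]
wrist_force: [-0.7, -1.3, 1.3]
grip_width: 0.286
finger_force: 5.0
time: 43.28
tcp_pos: [464.3, -366.9, 66.9]
orientation: [-180.0, -6.5, 87.2]
wrist_force: [1.0, -0.3, 0.1]
grip_width: 0.903
finger_force: 0.0
time: 43.95
tcp_pos: [464.0, -384.7, 218.2]
orientation: [179.9, -6.3, 87.2]
wrist_force: [-0.7, -0.3, 0.2]
grip_width: 1.002
finger_force: 0.0
scene [ 509.3 -366.3   -6.4]
top [ 541.5 -386.7  -11.5]
trug [ 534.72480646 -185.63877657   -2.20212144]
0 [0.358, 0.106, -0.041, -0.005, -0.144, 0.07] rows>=2.7
1 [0.237, 0.082, 0.2, 0.0, 0.0, 0.1] rows>=2.3
1 [0.237, 0.082, 0.553, 0.0, 0.0, 0.1] rows>=2.5
```

The trug may have been knocked. I'll move the arm up and clear and look (full refit plus one crop).

```bash

python3 -m jog '[[0,-0.1,-0.1,0,-0.14,0.03,1],[0,-0.25,-0.2,0,-0.144,0.07,1],[0,-0.35,-0.25,0,-0.144,0.07,1],[0,-0.35,-0.25,0,-0.144,0.07,1],[0,-0.35,-0.25,0,-0.144,0.07,1],[0,-0.35,-0.25,0,-0.144,0.07,1]]'
python3 - <<'E'
from h import *
im=snap();balls(im);balls(im,"top")
for n in im:
  for g in((531.7,-212,-10.5),(534,-186,-2)): 
    b,s=fit(im,TRUG,g,cams=(n,),sp=6,sa=5);print(n,np.round(b,1),round(s))
  print(n,np.round(fit(im,SCOOP,(501,-370,-2.9),cams=(n,),sp=8,sa=5)[0],1))
save("v13",np.hstack([cv2.resize(im["scene"][150:280,150:290],None,fx=2.8,fy=2.8),cv2.resize(im["top"][145:275,350:490],None,fx=2.8,fy=2.8)]))
E
```

```text
time: 44.55
tcp_pos: [358.1, -386.9, 289.7]
orientation: [-179.8, -0.0, 84.0]
wrist_force: [0.1, -0.6, -0.1]
grip_width: 0.998
finger_force: 0.0
scene [([449.0, 176.0], 44), ([262.0, 210.0], 41), ([243.0, 224.0], 16), ([260.0, 225.0], 18)]
top [([222.0, 187.0], 11), ([195.0, 192.0], 131), ([172.0, 195.0], 59), ([378.0, 208.0], 25), ([394.0, 211.0], 34), ([376.0, 220.0], 53), ([439.0, 221.0], 47), ([393.0, 223.0], 49), ([177.0, 241.0], 71)]
scene [ 531.9 -211.2  -10.6] -54989
scene [ 535.  -185.6   -2.3] -52917
scene [ 509.5 -365.2   -6.1]
top [ 531.4 -212.5  -10.4] -105655
top [ 534.6 -184.3   -3.4] -68603
top [ 503.8 -383.5  -11.2]
```

View pics/v13.png

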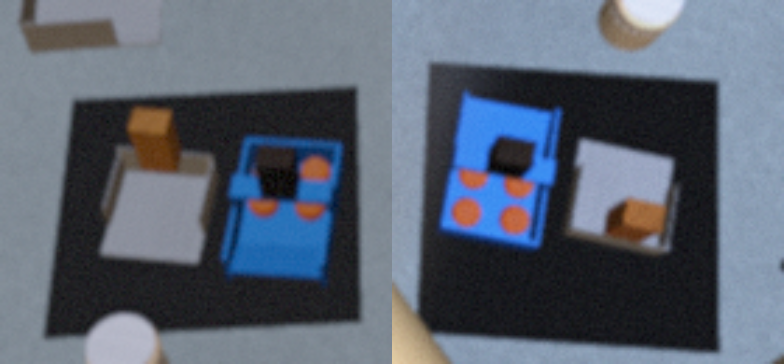

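The two fits disagree: the trug sits where it was (531.7, −212, −10.5°). The scoop is the one that was knocked: it's turned and closer to the trug, but still upright, wholly on the mat and a few mm clear of the trug. Four balls are still in the trug. Gripping the trug next.

```bash
cat >> h.py <<'E'
ROLL=0
def T(lip,yaw,pitch):  # TCP for trug_lip
    return tuple(np.array(lip)-_ori(yaw,pitch).apply([0,70,72-grip_depth])),yaw,pitch
def G(g,yaw,pitch): return tuple(np.array(g)+_ori(yaw,pitch).apply([0,0,grip_depth])),yaw,pitch
E
python3 - <<'E'
from h import *
plan([[((500,-250,260),-8,0),((531.7,-212,200),-10.5,0),((531.7,-212,74.2),-10.5,0)]])
E
```

```text
0 [0.502, 0.422, 0.096, -0.006, -0.002, 0.046] rows>=4.8
0 [0.639, 0.515, 0.296, -0.006, -0.002, 0.101] rows>=1.9
0 [0.638, 0.516, 0.715, -0.006, -0.002, 0.101] rows>=3.0
```

```bash

python3 -m jog '[[0.2,0.16,0.03,0,0,0.02,1],[0.4,0.33,0.06,0,0,0.04,1],[0.502,0.422,0.096,-0.006,0,0.046,1],[0.639,0.515,0.2,-0.006,0,0.101,1],[0.639,0.515,0.296,-0.006,-0.002,0.101,1],[0.639,0.515,0.296,-0.006,-0.002,0.101,1],[0.639,0.515,0.296,-0.006,-0.002,0.101,1],[0.639,0.515,0.296,-0.006,-0.002,0.101,1]]'
python3 - <<'E'
from h import *
im=snap();b,s=fit(im,TRUG,(531.7,-212,-10.5),cams=("scene",),sp=6,sa=5);print(np.round(b,1),s)
plan([[((531.9,-211.8,140),-10.5,0),((531.9,-211.8,74.2),-10.5,0)]])
E
```

```text
time: 45.32
tcp_pos: [532.5, -208.5, 197.0]
orientation: [-179.8, -0.0, 79.7]
wrist_force: [-1.0, 0.4, -1.2]
grip_width: 1.002
finger_force: 0.0
[ 533.6 -211.1  -10.6] -48625.87
0 [-0.001, 0.001, 0.199, -0.001, 0.002, 0.002] rows>=1.4
0 [-0.0, 0.001, 0.419, -0.001, 0.002, 0.002] rows>=1.6
```

```bash

python3 -m jog '[[0,0,0.1,0,0,0.002,1],[0,0,0.199,0,0,0.002,1],[0,0,0.29,0,0,0.002,1],[0,0,0.36,0,0,0.002,1],[0,0,0.4,0,0,0.002,1],[0,0,0.419,0,0,0.002,1],[0,0,0.419,0,0,0.002,1],[0,0,0.419,0,0,0.002,1]]'
python3 -m jog '[[0,0,0,0,0,0,0],[0,0,0,0,0,0,-1],[0,0,0,0,0,0,-1],[0,0,0,0,0,0,-1],[0,0,0,0,0,0,-1],[0,0,0,0,0,0,-1],[0,0,0,0,0,0,-1],[0,0,0,0,0,0,-1],[0,0,0,0,0,0,-1],[0,0,0,0,0,0,-1],[0,0,0,0,0,0,-1],[0,0,0,0,0,0,-1],[0,0,0,0,0,0,-1],[0,0,0,0,0,0,-1]]' 50
python3 - <<'E'
from h import *
p,r=tool();g=p-r.apply([0,0,grip_depth])
plan([[((g[0],g[1],g[2]+60-grip_depth),-10.5,0),G(g+[0,0,155],-10.5,-8)],[G((490,-30,250),-4,-8)]])
E
```

```text
time: 46.08
tcp_pos: [531.9, -213.4, 76.2]
orientation: [179.9, 0.1, 79.4]
wrist_force: [0.4, 0.2, 1.0]
grip_width: 1.003
finger_force: 0.0
time: 47.25
tcp_pos: [531.6, -212.7, 75.4]
orientation: [179.9, 0.1, 79.4]
wrist_force: [-1.2, 0.2, 1.1]
grip_width: 0.282
finger_force: 50.0
0 [-0.0, 0.0, -0.2, 0.002, 0.002, -0.002] rows>=1.4
0 [-0.001, 0.009, -0.517, -0.176, 0.002, -0.002] rows>=2.3
1 [0.575, -0.244, -0.037, -0.0, 0.02, -0.143] rows>=4.5
```

```bash

python3 -m jog '[[0,0,-0.05,0,0,0,-1],[0,0,-0.12,0,0,0,-1],[0,0,-0.2,0,0,0,-1],[0,0.003,-0.28,-0.05,0,0,-1],[0,0.005,-0.36,-0.1,0,0,-1],[0,0.007,-0.44,-0.14,0,0,-1],[0,0.009,-0.517,-0.176,0,0,-1],[0,0.009,-0.517,-0.176,0,0,-1],[0,0.009,-0.517,-0.176,0,0,-1]]'
python3 - <<'E'
from h import *
im=snap();balls(im);b=np.array([455,302,0.])
q=G((490,-30,250),-4,-8);q2=G((400,180,250),4,-8);q3=G((395,300,250),8,-8)
plan([[q],[q2],[q3],[T(b+[0,0,170],8,15),T(b+[0,0,155],8,32)],[T(b+[0,0,140],8,55)]])
E
```

```text
time: 48.0
tcp_pos: [534.1, -213.1, 231.3]
orientation: [171.9, 0.1, 79.4]
wrist_force: [-0.6, -0.4, -2.9]
grip_width: 0.286
finger_force: 50.0
scene [([449.0, 175.0], 45), ([257.0, 178.0], 24), ([236.0, 190.0], 14), ([254.0, 191.0], 13)]
0 [0.573, -0.243, -0.041, -0.002, 0.022, -0.145] rows>=4.5
1 [0.679, -0.345, -0.048, 0.0, 0.025, -0.176] rows>=5.5
2 [0.401, 0.011, 0.002, -0.0, 0.012, -0.088] rows>=2.9
3 [-0.021, 0.014, -0.025, 0.511, 0.0, 0.0] rows>=3.2
3 [-0.021, 0.088, -0.007, 0.889, 0.0, -0.0] rows>=2.4
4 [-0.0, 0.114, -0.035, 0.511, 0.0, 0.0] rows>=3.2
```

```bash

python3 -m jog '[[0.05,-0.02,-0.005,0,0,-0.01,-1],[0.13,-0.055,-0.01,0,0.005,-0.03,-1],[0.22,-0.095,-0.015,0,0.01,-0.055,-1],[0.31,-0.13,-0.02,0,0.012,-0.08,-1],[0.4,-0.17,-0.03,0,0.015,-0.1,-1],[0.49,-0.21,-0.035,0,0.02,-0.125,-1],[0.545,-0.23,-0.04,0,0.021,-0.138,-1],[0.573,-0.243,-0.041,0,0.022,-0.145,-1],[0.573,-0.243,-0.041,0,0.022,-0.145,-1]]'
python3 -m jog '[[0.06,-0.03,-0.005,0,0.002,-0.015,-1],[0.14,-0.07,-0.01,0,0.005,-0.035,-1],[0.23,-0.115,-0.016,0,0.008,-0.06,-1],[0.32,-0.16,-0.022,0,0.012,-0.085,-1],[0.41,-0.21,-0.03,0,0.016,-0.105,-1],[0.5,-0.255,-0.036,0,0.019,-0.13,-1],[0.59,-0.3,-0.042,0,0.022,-0.155,-1],[0.65,-0.33,-0.046,0,0.024,-0.17,-1],[0.679,-0.345,-0.048,0,0.025,-0.176,-1],[0.679,-0.345,-0.048,0,0.025,-0.176,-1]]'
python3 -m jog '[[0.06,0.002,0,0,0.002,-0.013,-1],[0.14,0.004,0,0,0.004,-0.03,-1],[0.23,0.006,0.001,0,0.007,-0.05,-1],[0.31,0.008,0.001,0,0.009,-0.068,-1],[0.37,0.01,0.002,0,0.011,-0.08,-1],[0.401,0.011,0.002,0,0.012,-0.088,-1],[0.401,0.011,0.002,0,0.012,-0.088,-1],[0.401,0.011,0.002,0,0.012,-0.088,-1]]'
python3 - <<'E'
from h import *
b=np.array([455,302,0.])
plan([[T(b+[0,0,170],8,15),T(b+[0,0,155],8,32)],[T(b+[0,0,140],8,55)]])
E
```

```text
time: 48.85
tcp_pos: [492.1, -28.5, 231.3]
orientation: [172.1, 0.0, 86.1]
wrist_force: [0.1, -0.2, -3.5]
grip_width: 0.28
finger_force: 50.0
time: 49.68
tcp_pos: [402.9, 180.9, 231.6]
orientation: [172.0, 0.0, 94.1]
wrist_force: [0.3, -0.2, -1.8]
grip_width: 0.282
finger_force: 50.0
time: 50.35
tcp_pos: [398.5, 299.4, 231.4]
orientation: [172.0, 0.1, 98.0]
wrist_force: [-0.3, -0.5, -2.9]
grip_width: 0.281
finger_force: 50.0
0 [-0.018, 0.012, -0.026, 0.51, 0.002, -0.001] rows>=3.2
0 [-0.018, 0.086, -0.008, 0.888, 0.002, -0.001] rows>=2.4
1 [-0.0, 0.114, -0.035, 0.511, 0.0, 0.0] rows>=3.2
```

```bash

python3 -m jog '[[-0.009,0.004,-0.01,0.15,0,0,-1],[-0.015,0.008,-0.018,0.3,0,0,-1],[-0.018,0.012,-0.026,0.45,0,0,-1],[-0.018,0.03,-0.022,0.58,0.002,0,-1],[-0.018,0.05,-0.017,0.7,0.002,0,-1],[-0.018,0.07,-0.012,0.8,0.002,0,-1],[-0.018,0.086,-0.008,0.888,0.002,-0.001,-1],[-0.018,0.086,-0.008,0.888,0.002,-0.001,-1],[-0.018,0.086,-0.008,0.888,0.002,-0.001,-1],[-0.018,0.086,-0.008,0.888,0.002,-0.001,-1]]'
python3 -m jog '[[0,0.03,-0.009,0.13,0,0,-1],[0,0.06,-0.018,0.26,0,0,-1],[0,0.09,-0.027,0.39,0,0,-1],[0,0.114,-0.035,0.511,0,0,-1],[0,0.114,-0.035,0.511,0,0,-1],[0,0.114,-0.035,0.511,0,0,-1],[0,0.114,-0.035,0.511,0,0,-1],[0,0.114,-0.035,0.511,0,0,-1],[0,0.114,-0.035,0.511,0,0,-1],[0,0.114,-0.035,0.511,0,0,-1],[0,0.114,-0.035,0.511,0,0,-1]]'
python3 - <<'E'
from h import *
im=snap();balls(im);balls(im,"top");b=np.array([455,302,0.])
plan([[T(b+[0,0,155],8,30),G((400,270,265),6,10)],[G((430,60,265),0,0)],[G((480,-130,265),-6,0)]])
E
```

```text
time: 51.18
tcp_pos: [423.9, 297.7, 237.9]
orientation: [-148.1, -0.1, 97.9]
wrist_force: [0.3, 0.2, -1.6]
grip_width: 0.283
finger_force: 50.0
time: 52.1
tcp_pos: [457.9, 303.5, 229.5]
orientation: [-125.2, -0.1, 98.0]
wrist_force: [-0.1, -0.1, -1.9]
grip_width: 0.284
finger_force: 50.0
scene [([425.0, 185.0], 41)]
top [([112.0, 88.0], 10), ([92.0, 125.0], 27), ([56.0, 127.0], 9), ([221.0, 186.0], 18), ([223.0, 199.0], 14), ([439.0, 221.0], 47), ([209.0, 233.0], 18), ([505.0, 335.0], 18)]
0 [-0.003, -0.09, 0.088, -0.553, -0.001, 0.001] rows>=3.5
0 [-0.083, -0.173, 0.145, -0.998, 0.023, 0.04] rows>=2.8
1 [-0.707, 0.037, -0.006, -0.222, 0.012, 0.133] rows>=5.1
2 [-0.633, 0.167, 0.0, 0.0, 0.0, 0.133] rows>=4.7
```

```bash

python3 -m jog '[[0,-0.03,0.03,-0.18,0,0,-1],[0,-0.06,0.06,-0.37,0,0,-1],[-0.003,-0.09,0.088,-0.553,0,0,-1],[-0.03,-0.12,0.11,-0.7,0.01,0.015,-1],[-0.06,-0.15,0.13,-0.85,0.018,0.03,-1],[-0.083,-0.173,0.145,-0.998,0.023,0.04,-1],[-0.083,-0.173,0.145,-0.998,0.023,0.04,-1],[-0.083,-0.173,0.145,-0.998,0.023,0.04,-1]]'
python3 -m jog '[[-0.12,0.006,-0.001,-0.05,0.002,0.02,-1],[-0.25,0.013,-0.002,-0.1,0.005,0.05,-1],[-0.38,0.02,-0.003,-0.15,0.007,0.075,-1],[-0.5,0.027,-0.004,-0.19,0.01,0.1,-1],[-0.62,0.033,-0.005,-0.222,0.012,0.12,-1],[-0.707,0.037,-0.006,-0.222,0.012,0.133,-1],[-0.707,0.037,-0.006,-0.222,0.012,0.133,-1],[-0.707,0.037,-0.006,-0.222,0.012,0.133,-1]]'
python3 -m jog '[[-0.12,0.03,0,0,0,0.025,-1],[-0.25,0.065,0,0,0,0.055,-1],[-0.38,0.1,0,0,0,0.08,-1],[-0.5,0.13,0,0,0,0.105,-1],[-0.6,0.16,0,0,0,0.125,-1],[-0.633,0.167,0,0,0,0.133,-1],[-0.633,0.167,0,0,0,0.133,-1],[-0.633,0.167,0,0,0,0.133,-1]]'
python3 - <<'E'
from h import *
im=snap();balls(im);balls(im,"top")
plan([[((531.7,-207,150),-8,0),((531.7,-207,95),-8,0),((531.7,-207,78),-8,0)]])
# scoop position by grey-on-mat in scene: leftmost trug clearance
hsv=cv2.cvtColor(im["scene"],cv2.COLOR_RGB2HSV)
for z,row in((3,235),(3,242)):
    print([round(float(unproj("scene",(u,row),3)[1])) for u in range(160,300) if hsv[row,u,2]>110 and not hsv[row,u-1,2]>110])
    print([round(float(unproj("scene",(u,row),3)[1])) for u in range(160,300) if hsv[row,u,2]<=110 and hsv[row,u-1,2]>110])
E
```

```text
time: 52.87
tcp_pos: [394.8, 269.2, 247.7]
orientation: [-170.2, -0.0, 96.0]
wrist_force: [0.7, 0.7, -1.4]
grip_width: 0.283
finger_force: 50.0
time: 53.53
tcp_pos: [430.6, 58.8, 245.8]
orientation: [-179.8, -0.0, 89.8]
wrist_force: [0.5, 0.9, -1.7]
grip_width: 0.285
finger_force: 50.0
time: 54.2
tcp_pos: [480.2, -129.3, 245.5]
orientation: [-179.9, -0.0, 84.0]
wrist_force: [0.1, -0.7, -2.3]
grip_width: 0.284
finger_force: 50.0
scene [([450.0, 175.0], 46), ([424.0, 185.0], 40)]
top [([71.0, 109.0], 11), ([49.0, 120.0], 284), ([26.0, 119.0], 10), ([221.0, 186.0], 19), ([203.0, 194.0], 129), ([187.0, 192.0], 66), ([172.0, 195.0], 61), ([223.0, 199.0], 16), ([442.0, 223.0], 15), ([206.0, 232.0], 61), ([177.0, 241.0], 71), ([503.0, 324.0], 21), ([505.0, 336.0], 19)]
0 [-0.242, 0.199, 0.319, -0.002, -0.0, 0.046] rows>=3.2
0 [-0.243, 0.2, 0.502, -0.002, -0.0, 0.046] rows>=1.3
0 [-0.243, 0.2, 0.559, -0.002, -0.0, 0.046] rows>=0.4
[-390, -138]
[-436, -291]
[-345, -139]
[-438, -296]
```

```bash

python3 -m jog '[[-0.08,0.07,0.08,0,0,0.015,-1],[-0.16,0.14,0.18,0,0,0.03,-1],[-0.242,0.199,0.28,0,0,0.046,-1],[-0.243,0.2,0.36,0,0,0.046,-1],[-0.243,0.2,0.44,0,0,0.046,-1],[-0.243,0.2,0.502,0,0,0.046,-1],[-0.243,0.2,0.54,0,0,0.046,-1],[-0.243,0.2,0.556,0,0,0.046,-1],[-0.243,0.2,0.556,0,0,0.046,-1],[-0.243,0.2,0.556,0,0,0.046,-1]]'
python3 -m jog '[[0,0,0.004,0,0,0,-1],[0,0,0.009,0,0,0,-1],[0,0,0.009,0,0,0,-1]]' 5
python3 -m jog '[[0,0,0,0,0,0,-0.4],[0,0,0,0,0,0,-0.2],[0,0,0,0,0,0,0.1],[0,0,0,0,0,0,0.5],[0,0,0,0,0,0,1],[0,0,0,0,0,0,1],[0,0,0,0,0,0,1],[0,0,0,0,0,0,1],[0,0,0,0,0,0,1],[0,0,0,0,0,0,1]]'
python3 -m jog '[[0,0,-0.03,0,0,0,1],[0,0,-0.1,0,0,0,1],[0,0,-0.2,0,0,0,1],[0,0,-0.3,0,0,0,1],[0,0,-0.4,0,0,0,1],[0,0,-0.5,0,0,0,1],[0,-0.15,-0.6,0,0,0,1],[0,-0.3,-0.6,0,0,0,1],[0,-0.45,-0.6,0,0,0,1],[0,-0.45,-0.6,0,0,0,1],[0,-0.45,-0.6,0,0,0,1]]'
python3 - <<'E'
from h import *
im=snap();balls(im);balls(im,"top")
a=cv2.resize(im["top"][150:270,140:250],None,fx=3.6,fy=3.6,interpolation=2);b=cv2.resize(im["top"][145:275,350:480],None,fx=2.6,fy=2.6)
c=cv2.resize(im["scene"][110:310,150:510],(360,200));
H=max(a.shape[0],b.shape[0]+200);o=np.zeros((540,a.shape[1]+360,3),np.uint8);o[:a.shape[0],:a.shape[1]]=a;o[:b.shape[0],a.shape[1]:a.shape[1]+b.shape[1]]=b;o[338:538,a.shape[1]:]=c
save("v14",o)
E
```

```text
time: 55.13
tcp_pos: [532.4, -208.2, 79.8]
orientation: [-180.0, 0.0, 82.0]
wrist_force: [0.4, 0.2, -2.2]
grip_width: 0.286
finger_force: 50.0
time: 55.38
tcp_pos: [532.3, -209.0, 77.0]
orientation: [180.0, 0.0, 81.9]
wrist_force: [-1.2, 0.4, -2.0]
grip_width: 0.28
finger_force: 5.0
time: 56.22
tcp_pos: [532.0, -208.9, 76.5]
orientation: [-180.0, 0.0, 81.9]
wrist_force: [0.2, -0.4, -0.1]
grip_width: 0.927
finger_force: 0.0
time: 57.13
tcp_pos: [394.9, -188.8, 257.7]
orientation: [-179.9, 0.0, 81.9]
wrist_force: [0.3, -0.3, 0.1]
grip_width: 0.999
finger_force: 0.0
scene [([449.0, 175.0], 45), ([424.0, 185.0], 40)]
top [([59.0, 105.0], 28), ([53.0, 105.0], 11), ([50.0, 119.0], 388), ([45.0, 110.0], 25), ([66.0, 126.0], 20), ([221.0, 186.0], 18), ([203.0, 194.0], 131), ([187.0, 192.0], 65), ([172.0, 195.0], 60), ([223.0, 199.0], 14), ([206.0, 233.0], 62), ([177.0, 241.0], 71), ([502.0, 324.0], 17), ([510.0, 330.0], 18), ([503.0, 335.0], 28)]
```

View pics/v14.png

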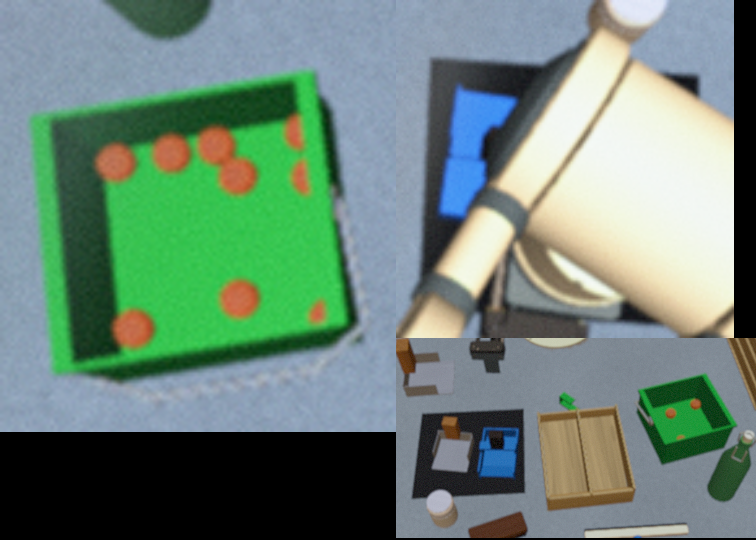

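The last picture shows all nine balls in the bucket (crop: 116,162; 171,153; 215,145; 237,175; 297,132; 302,178; 133,328; 239,298; 318,312). Bin and trug are empty, both tools stand upright on the mat, and the robot is clear of everything.

```bash
python3 -c "
from station import *
print(sign_off())"
```

```text
the job is handed in; nothing more can be done
None
```

All nine cedar balls are in the green bucket, the scoop and trug stand upright on the mat, the other things were left where they were, and the job is handed in at about 57 s of the 208 s allowed.

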